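# Cover the colour pots for the night

### The job

Painting is over for today: cover the four open colour pots, each with its own lid - the lid of the same shape and size - so that every lid sits flat and squared up on its pot with its knob upwards. Set the lids down gently, they are porcelain and must not be dropped, and leave the pots standing where they are. Do not touch the wet panel and do not knock the closed jar of green paint.

Things in the scene. Friction and masses are not known exactly. Their poses are not given: they have to be found in the camera images.
- pot_big_round: The open white porcelain colour pot, big and round, 92 mm across, with a cake of solid paint on its floor (its top about 18 mm above the table). It stands loose and upright on the table. Wall 5 mm, level rim 55 mm above its underside. Origin: centre of the underside; z up through the mouth. Its lid is lid_big_round.
- pot_small_round: The open white porcelain colour pot, small and round, 64 mm across, with a cake of solid paint on its floor (its top about 18 mm above the table). It stands loose and upright on the table. Wall 5 mm, level rim 45 mm above its underside. Origin: centre of the underside; z up through the mouth. Its lid is lid_small_round.
- pot_square: The open white porcelain colour pot, square, 76 x 76 mm, with a cake of solid paint on its floor (its top about 18 mm above the table). It stands loose and upright on the table. Wall 5 mm, level rim 50 mm above its underside. Origin: centre of the underside; z up through the mouth, x and y square to its sides. Its lid is lid_square.
- pot_oblong: The open white porcelain colour pot, oblong (rectangular), 110 x 62 mm, with a cake of solid paint on its floor (its top about 18 mm above the table). It stands loose and upright on the table. Wall 5 mm, level rim 45 mm above its underside. Origin: centre of the underside; z up through the mouth, x along its length, y across. Its lid is lid_oblong.
- lid_big_round: White porcelain lid of pot_big_round, loose on the table, knob up: a disc 98 mm across. From the bottom: boss 6 mm high (66 mm across, 8 mm clear of the pot's inside all round), flange to 13 mm, knob (round, 22 mm across) from 13 to 39 mm. Origin: centre of the boss's underside; z up. Seated, the flange lies on the rim and the origin is 49 mm above the pot's underside. 150 g.
- lid_small_round: White porcelain lid of pot_small_round, loose on the table, knob up: a disc 70 mm across. From the bottom: boss 6 mm high (38 mm across, 8 mm clear of the pot's inside all round), flange to 13 mm, knob (round, 22 mm across) from 13 to 39 mm. Origin: centre of the boss's underside; z up. Seated, the flange lies on the rim and the origin is 39 mm above the pot's underside. 80 g.
- lid_square: White porcelain lid of pot_square, loose on the table, knob up: a square 82 x 82 mm. From the bottom: boss 6 mm high (50 x 50 mm, 8 mm clear of the pot's inside all round), flange to 13 mm, knob (22 x 22 mm, square with the lid) from 13 to 39 mm. Origin: centre of the boss's underside; z up, x and y square to its sides. Seated, the flange lies on the rim and the origin is 44 mm above the pot's underside. 140 g.
- lid_oblong: White porcelain lid of pot_oblong, loose on the table, knob up: a rectangle 116 x 68 mm. From the bottom: boss 6 mm high (84 x 36 mm, 8 mm clear of the pot's inside all round), flange to 13 mm, knob (a bar 40 mm along x, 16 mm across) from 13 to 39 mm. Origin: centre of the boss's underside; z up, x along its length, y across. Seated, the flange lies on the rim and the origin is 39 mm above the pot's underside. 150 g.
- wet_panel: The freshly painted wooden panel, paint still wet, lying face up among the pots and lids: 150 mm (its x, away from the robot) by 194 mm (y), 20 mm thick, a gilt star in a blue roundel on cream, with a thin red border. Loose, 0.5 kg. Origin: centre of the underside.
- paint_jar: A closed glass jar of green paint with a paper label and a white screw cap, 52 mm across and 68 mm high, standing on the table between the robot and the panel. Already closed; no task for it. Loose, 160 g. Origin: centre of the underside, z up.
Things that resemble listed ones, but are neither listed nor needed, are in the scene too. Leave any pink look-alike of the lid_square alone.

How it is judged (in metres and radians):
At the end, for the whole second after the job is handed in: Each lid rests on the pot of its own shape and size: centred within 10 mm, seated within 3 mm, level within 0.08 rad; square and oblong lids squared up within 0.25 rad (any symmetric way round). Pots upright, each within 30 mm of its start; all at rest (horizontal distance between lid_big_round and pot_big_round below 0.01 m and z of lid_big_round in the frame of pot_big_round between 0.046 and 0.052 m and angle between each of lid_big_round, pot_big_round, lid_small_round, pot_small_round, lid_square, pot_square, lid_oblong, pot_oblong's own z axis and vertical below 0.08 rad and distance of each of pot_big_round, pot_small_round, pot_square, pot_oblong from where it was at the start of the episode below 0.03 m and linear speed of each of lid_big_round, pot_big_round, lid_small_round, pot_small_round, lid_square, pot_square, lid_oblong, pot_oblong below 0.02 m/s and horizontal distance between lid_small_round and pot_small_round below 0.01 m and z of lid_small_round in the frame of pot_small_round between 0.036 and 0.042 m and horizontal distance between lid_square and pot_square below 0.01 m and z of lid_square in the frame of pot_square between 0.041 and 0.047 m and (angle between the x axis of lid_square and the x axis of pot_square, either way round below 0.25 rad or angle between the x axis of lid_square and the y axis of pot_square, either way round below 0.25 rad) and horizontal distance between lid_oblong and pot_oblong below 0.01 m and z of lid_oblong in the frame of pot_oblong between 0.036 and 0.042 m and angle between the x axis of lid_oblong and the x axis of pot_oblong, either way round below 0.25 rad); the robot touches nothing.
It fails at once if the wet panel is touched or moved (contact force between any of the fingers, the arm, lid_big_round, lid_small_round, lid_square, lid_oblong and wet_panel above 0.3 N or distance of wet_panel from where it was at the start of the episode above 0.01 m).
It fails at once if the closed paint jar is knocked: shifted by more than 20 mm or tipped (distance of paint_jar from where it was at the start of the episode above 0.02 m or angle between paint_jar's own z axis and vertical above 0.3 rad).
It fails at once if a lid is dropped: out of the fingers and moving faster than 0.6 m/s ((contact force between the fingers and lid_big_round below 0.01 N and linear speed of lid_big_round above 0.6 m/s) or (contact force between the fingers and lid_small_round below 0.01 N and linear speed of lid_small_round above 0.6 m/s) or (contact force between the fingers and lid_square below 0.01 N and linear speed of lid_square above 0.6 m/s) or (contact force between the fingers and lid_oblong below 0.01 N and linear speed of lid_oblong above 0.6 m/s)).
It also fails if it takes over 112 s, if anything falls off the work surface, if the arm or the gripper's body presses on something with over 40 N, if the wrist force passes 120 N, or if a joint passes its speed limit or range.

### The arm

A 6-joint arm with a two-finger parallel gripper is mounted at the origin on the work surface. World frame = base frame: x ahead of the robot, y to its left, z up, the work surface at z = 0. Lengths are in mm, angles in degrees, forces in N, time in s.
With the tool pointing down it reaches from about 350 to 850 mm from the base axis. Payload 8.1 kg.
Tool frame: the origin (TCP) lies midway between the tips of the shut fingers; the grasp point (between the pads) lies 19 mm behind it; x points along the fingers, z is the direction in which the jaws open and shut, and the axes are right-handed (so a half turn about x gives the same grasp; the last joint's range is limited). The gripper opens to 85 mm and grips with 20 to 120 N. Pads are 22 mm wide; open, the fingers measure 114 mm over their backs; the gripper's body (76 mm by 85 mm) begins 54 mm behind the grasp point. The pads swing forward as they close: fully open they stand 13 mm farther back than shut.
Start: joints at [-71.528, 7.471, 85.268, -0, 87.261, -4.893], TCP at [237.974, -550.793, 196.592] pointing down, gripper open.
Joint ranges: [-169.43, 169.43], [-51.17, 129.36], [1.28, 143.12], [-76.62, 256.62], [0, 156.53], [-152.29, 152.29]. Speed limits (degrees/s): [136.94, 136.94, 159.86, 180, 180, 180].

### API

Orientations are given as [roll, pitch, yaw] about the fixed x, y, z axes, in that order (R = Rz(yaw) Ry(pitch) Rx(roll)).
In Python, from bench import r gives the robot as it stands. The module is installed in compiled form; this text tells all that it offers.
- The arm moves only by the tool servo_tool, never from a script. Its argument "commands" is a list that holds one entry, the list of rows, each a list of 7 numbers: the closure in counts, from 0 (fully open) to 255 (shut), then the shift along the tool's x, y, z in cm, then the turn, a rotation vector about the tool's x, y, z in degrees. A call has 1 to 8 rows; each row is the pose to reach, as a shift and turn from the pose commanded when the call began, along the tool's axes at that moment; what a row does not reach only later rows make up. A row lasts 1/10 s, in which the tool goes at most 50 mm and 8.59 degrees, less where a joint would pass 70% of its speed; a pose out of reach is approached as far as the arm can. A call with a gripper value outside its range is refused whole. The fingers move at their own pace and stop on an object; "force" is the grip in N (left out, the last holds). Time passes only in rows, so rows that repeat a pose let the fingers close. It gives the time, the measured TCP pose, the force and the opening at its end, in the units of the state.
- r.sense(): the state, without advancing time (a new reading comes with each control period).
- r.snapshot(name): name is "side" or "top"; returns (picture, depth): 400x640x3 uint8, red, green, blue; 400x640 float32, mm along the optical axis (not along the pixel's ray), 0 where there is no reading.
- r.calibration(name): a dict with "fx", "fy", "cx", "cy" (pixels), "pose" (4x4, takes a point from camera to world coordinates). Camera axes: x right, y down, z forward; pixel columns grow to the right and rows downward; lengths in mm; the calibration is good to about 2 mm. A picture is of the moment at which its call begins. calibration takes no time and is no camera call.
- r.hand_in(): hands the job in, once; it reports no verdict.
The state is a dict: "time": time; "joint_pos": joint angles; "qd": joint speeds; "joint_efforts": joint torques, N m; "tool_pos": TCP position; "tcp_rot": TCP orientation; "ft_force": force on the tool from outside, world axes, zero at the start; "wrist_torque": the same for the moment, N m; "finger_gap": finger opening in mm.
Only numpy, scipy, OpenCV 4.12 (cv2) and the standard library are available. Lean on these libraries where they do the work, as an engineer would, in place of code of your own. Each camera call takes 0.05 s, during which the arm holds its last target.

## Working session

There is one attempt and no reset: what is moved stays moved. The work goes in short steps, Python scripts to look and compute and a tool call to move; the robot and the scene stay as the last step left them, time stands still between calls to the robot, and variables do not carry over. Pictures are saved under pics/ and viewed, and the job is handed in when it is done.

Besides the shell and the picture viewer there is one more tool, called after "Call:" as name([rows], argument=value, ...), one row to a line, values as JSON. servo_tool: Moves the arm, as the interface text tells. Its arguments: {"type":"object","properties":{"commands":{"type":"array","items":{"type":"array","items":{"type":"array","items":{"type":"number"}}}},"force":{"type":"number"}},"required":["commands"]}

```bash
mkdir -p pics; ls; python3 - <<'E'
from bench import r
import cv2,numpy as np
print(r.sense())
for n in("top","side"):
    p,d=r.snapshot(n); np.savez(f"pics/{n}0.npz",p=p,d=d); cv2.imwrite(f"pics/{n}0.png",p[:,:,::-1]); print(n,r.calibration(n))
E
```

```text
pics
{'time': 0.0, 'joint_pos': array([-7.15293048e+01,  7.51651753e+00,  8.53305684e+01,  7.60958920e-04,
        8.72614322e+01, -4.89189003e+00]), 'qd': array([-0.04863308, -0.03416635, -0.01494289,  0.04939395,  0.12839954,
        0.02517408]), 'joint_efforts': array([ 3.56025757e-04, -5.69400859e+01, -5.00550592e+01,  1.89299758e-04,
        1.49429182e-02,  3.26830309e-05]), 'tool_pos': array([ 237.76685207, -550.19701868,  195.5174498 ]), 'tcp_rot': array([174.70683843,  89.89147922, 108.06938654]), 'ft_force': array([-0.43491773, -0.2977075 ,  0.55500998]), 'wrist_torque': array([-0.02544899,  0.02030357, -0.03780486]), 'finger_gap': 85.31438976530984}
top {'fx': 466.643904557843, 'fy': 466.643904557843, 'cx': 316.0774614443795, 'cy': 197.24613628506617, 'pose': array([[-2.03336825e-03, -9.96426610e-01,  8.44385987e-02,
         4.21338691e+02],
       [-9.99958402e-01,  1.27523506e-03, -9.03147998e-03,
        -8.04634485e+01],
       [ 8.89152792e-03, -8.44534505e-02, -9.96387754e-01,
         1.38661551e+03],
       [ 0.00000000e+00,  0.00000000e+00,  0.00000000e+00,
         1.00000000e+00]])}
side {'fx': 512.390467908113, 'fy': 512.390467908113, 'cx': 325.41928595747027, 'cy': 193.68953895249712, 'pose': array([[ 8.58512665e-01, -3.66477186e-01,  3.58678792e-01,
        -1.05900142e+02],
       [-5.12782778e-01, -6.09265789e-01,  6.04854545e-01,
        -1.15970512e+03],
       [-3.13467454e-03, -7.03199595e-01, -7.10985586e-01,
         1.28896589e+03],
       [ 0.00000000e+00,  0.00000000e+00,  0.00000000e+00,
         1.00000000e+00]])}
```

View pics/top0.png

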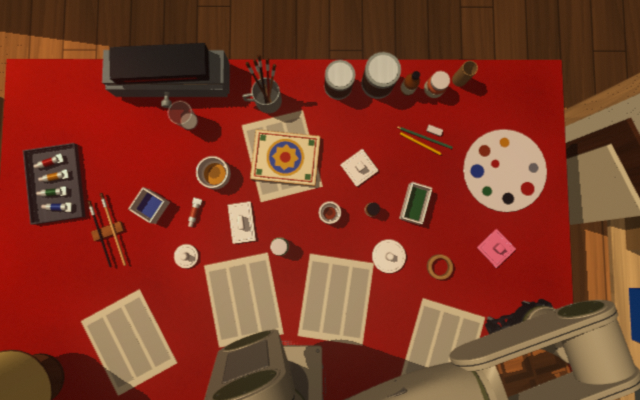

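View pics/side0.png

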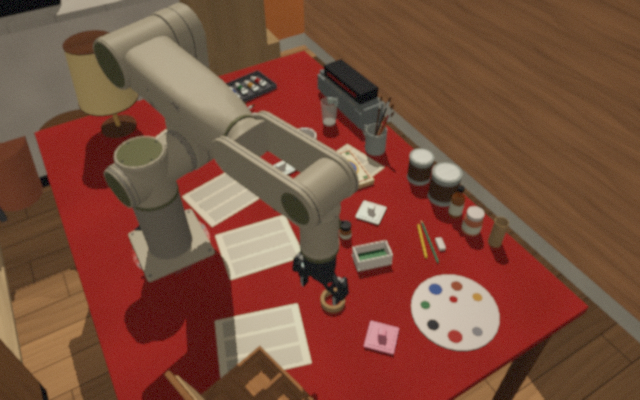

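```bash
cat > h.py <<'E'
import numpy as np,cv2
from bench import r
def world(n,d):
    c=r.calibration(n); v,u=np.mgrid[0:400,0:640]
    P=np.stack([(u-c['cx'])/c['fx']*d,(v-c['cy'])/c['fy']*d,d],-1)
    T=c['pose']; return P@T[:3,:3].T+T[:3,3]
E
python3 - <<'E'
from h import *
z=np.load('pics/top0.npz');p,d=z['p'],z['d'];W=world('top',d)
c=cv2.resize(p[130:290,120:520],None,fx=2,fy=2,interpolation=cv2.INTER_CUBIC)
cv2.imwrite('pics/crop0.png',c[:,:,::-1])
H=W[...,2]
hh=np.clip(H*2.5+40,0,255).astype(np.uint8)
cv2.imwrite('pics/h0.png',cv2.resize(cv2.applyColorMap(hh,cv2.COLORMAP_TURBO)[130:290,120:520],None,fx=2,fy=2,interpolation=0))
for n,(u,v) in dict(lb=(389,256),ls=(186,256),lq=(360,167),lo=(241,222),pb=(213,172),pq=(149,205),ps=(330,212),po=(416,203),jar=(280,247),x=(373,210),table=(300,230),t2=(450,220)).items():
    w=W[v-22:v+23,u-22:u+23].reshape(-1,3); 
    hist=np.histogram(w[:,2],np.arange(-6,90,4)); print(n,W[v,u].round(1),hist[0])
E
```

```text
lb [ 366.  -301.3   41.5] [240 618 256 188 391 232  24   2   0   2  13  26   6   0   0   0   0   0
   0   0   0   0   0]
ls [367.4 279.3  40.9] [279 768 448 133 195 109  16   2   1   5  21  20   4   0   0   0   0   0
   0   0   0   0   0]
lq [ 624.3 -221.2   36.5] [257 662 315 172 319 189  30   2   3   2  17  34   4   0   0   0   0   0
   0   0   0   0   0]
lo [464.3 123.9  38.5] [196 587 304 157 422 226  28   5   4   3  29  40   8   0   0   0   0   0
   0   0   0   0   0]
pb [612.6 211.4  16.9] [206 577 340  84  57 175 199  60  20  19  28  14  21  21  54  90  38   1
   0   0   0   0   0]
pq [515.3 397.4  16.2] [183 568 360  66  56 133 210  88  32  32  30  23  36  94  81  13   2   0
   0   0   0   0   0]
ps [ 493.9 -133.7   16.8] [315 842 443  94  43  51  73  13   2   2   4  21  50  35   6   0   0   0
   0   0   0   0   0]
po [ 519.9 -387.2   18. ] [244 563 269  56  53 240 212  67  29  27  21  55 116  47   2   0   0   0
   0   0   0   0   0]
jar [392.9   9.4  65.2] [300 943 436  51   3   2   0   0   3   5   9  19   6   0   0   4   4  38
 110  61   0   0   0]
x [ 497.2 -254.8   58.6] [406 926 455  40   2   2   8  10   9   4   0   1   4   5  44  53  20   3
   0   0   0   0   0]
table [ 4.415e+02 -4.520e+01  1.000e-01] [333 962 450  62   8   3   0   0   2   4   7  19  12  10   0   4   2  16
  61  36   0   0   0]
t2 [ 470.2 -490.4    4.2] [ 451 1021  451   48    0    0    0    0    0    0    0    3    3    4
    0    0    0    0    0    0    0    0    0]
```

View pics/crop0.png

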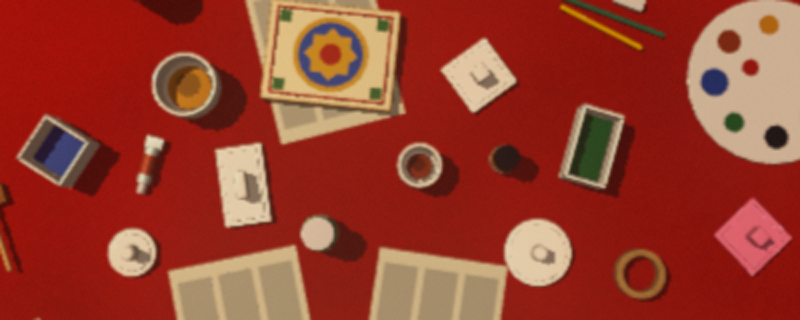

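View pics/h0.png

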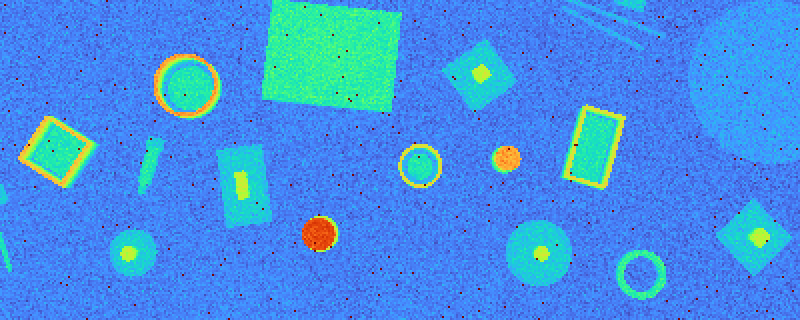

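```bash
cat >> h.py <<'E'
def atz(n,u,v,z):
    c=r.calibration(n);T=c['pose']
    D=np.stack([(np.asarray(u,float)-c['cx'])/c['fx'],(np.asarray(v,float)-c['cy'])/c['fy'],np.ones(np.shape(u))],-1)@T[:3,:3].T
    return T[:3,3]+D*((z-T[2,3])/D[...,2])[...,None]
OBJ=dict(lb=(389,256,13,98),ls=(186,256,13,70),lq=(360,167,13,0),lo=(241,222,13,0),pink=(497,249,13,0),pb=(213,172,55,92),pq=(149,205,50,0),ps=(330,212,45,64),po=(416,203,45,0),jar=(280,247,68,0),panel=(285,157,20,0),bottle=(373,210,58,0))
def measure(H,u,v,z,R=32,tol=None):
    lo=6 if z<=13 else z-7
    if z==20: lo=13
    m=((H>lo)&(H<z+ (9 if z>13 else 40))).astype(np.uint8)
    sub=np.zeros_like(m); 
    if z==20:R=60
    sub[max(v-R,0):v+R,max(u-R,0):u+R]=m[max(v-R,0):v+R,max(u-R,0):u+R]
    n,L,S,C=cv2.connectedComponentsWithStats(sub)
    # component nearest & largest
    best=max(range(1,n),key=lambda i:S[i,4]-6*np.hypot(C[i][0]-u,C[i][1]-v))
    M=(L==best).astype(np.uint8)
    cs,_=cv2.findContours(M,cv2.RETR_EXTERNAL,cv2.CHAIN_APPROX_NONE)
    F=np.zeros_like(M); cv2.drawContours(F,cs,-1,1,-1)
    vv,uu=np.nonzero(F); P=atz('top',uu,vv,z)[:,:2]
    return P
E
python3 - <<'E'
from h import *
z=np.load('pics/top0.npz');p,d=z['p'],z['d']
H=cv2.medianBlur(world('top',d)[...,2].astype(np.float32),3)
for n,(u,v,zz,s) in OBJ.items():
    P=measure(H,u,v,zz); c=P.mean(0)
    px=atz('top',[u,u+1],[v,v],zz); a=np.linalg.norm(px[1]-px[0])
    (rc,wh,ang)=cv2.minAreaRect(P.astype(np.float32))
    # sqrt area equivalent
    print(n,'cent',c.round(1),'area dia',round(2*np.sqrt(len(P)*a*a/np.pi),1),'rect c',np.round(rc,1),'wh',np.round(np.array(wh)+a*.6,1),'ang',round(ang,1))
# knobs
for n in('lb','ls','lq','lo','pink'):
    u,v=OBJ[n][:2]; Hs=H[v-14:v+15,u-14:u+15]; vv,uu=np.nonzero(Hs>28); P=atz('top',uu+u-14,vv+v-14,39)[:,:2]
    rc=cv2.minAreaRect(P.astype(np.float32)); print('knob',n,P.mean(0).round(1),len(P),np.round(rc[1],1),round(rc[2],1))
E
```

```text
lb cent [ 364.7 -305.9] area dia 97.7 rect c [ 365.  -306.1] wh [95.8 94.8] ang 89.8
ls cent [366.2 286.4] area dia 69.7 rect c [365.1 285.2] wh [68.6 68.6] ang 1.3
lq cent [ 626.3 -221.9] area dia 91.9 rect c [ 626.2 -222.3] wh [84.3 84.5] ang 35.3
lo cent [463.8 125.8] area dia 99.9 rect c [463.8 126.7] wh [117.3  71.6] ang 8.0
pink cent [ 387.1 -622.4] area dia 92.3 rect c [ 387.5 -622.5] wh [81.5 83.8] ang 43.6
pb cent [607.3 205.5] area dia 91.7 rect c [607.4 204.8] wh [91.  88.6] ang 90.0
pq cent [512.7 392. ] area dia 86.8 rect c [512.8 391.5] wh [80.4 78.2] ang 57.7
ps cent [ 491.7 -131.9] area dia 34.1 rect c [ 491.  -131.2] wh [62.2 62.2] ang 89.9
po cent [ 518.2 -384.4] area dia 93.6 rect c [ 518.1 -384.3] wh [ 64.7 112.1] ang 73.9
jar cent [394.3  12.8] area dia 46.1 rect c [394.4  12. ] wh [46.7 43.6] ang 89.9
panel cent [655.4  -2.2] area dia 191.2 rect c [655.7  -2.2] wh [195.4 152.2] ang 84.0
bottle cent [ 501.2 -256.4] area dia 35.3 rect c [ 501.5 -256.4] wh [33.2 33.3] ang 89.3
knob lb [ 365.1 -305.5] 47 [18.1 20.4] 44.3
knob ls [366.6 286.1] 48 [20.1 19.9] 89.9
knob lq [ 626.1 -221.3] 57 [21.1 23.6] 33.7
knob lo [464.3 125.6] 77 [37.5 17.3] 0.6
knob pink [ 387.7 -621. ] 68 [22.  22.9] 43.7
```

```bash
cat >> h.py <<'E'
from scipy.spatial.transform import Rotation as Ro
def jaw(s):
    R=Ro.from_euler('xyz',s['tcp_rot'],degrees=True).as_matrix(); return R
def go(x,y,z,phi=None,near=True):
    """shift cm (tool axes), turn deg; phi=jaw direction world deg (mod 180)"""
    s=r.sense(); R=jaw(s); cur=np.degrees(np.arctan2(R[1,2],R[0,2]))
    if phi is None: phi=cur
    dphi=(phi-cur+90)%180-90
    a=np.radians(cur+dphi); X=np.array([0,0,-1.]);Z=np.array([np.cos(a),np.sin(a),0]);Rt=np.stack([X,np.cross(Z,X),Z],1)
    rv=Ro.from_matrix(R.T@Rt).as_rotvec(degrees=True)
    sh=R.T@(np.array([x,y,z])-s['tool_pos'])/10
    print('shift',sh.round(2),'turn',rv.round(1),'cur',cur.round(1),'dphi',round(dphi,1),'q',s['joint_pos'].round(0),'t',round(s['time'],2))
    return sh,rv
E
python3 - <<'E'
from h import *
s=r.sense();print(jaw(s).round(3))
go(365,-305.8,60); go(365,-305.8,16)
z=np.load('pics/top0.npz');H=cv2.medianBlur(world('top',z['d'])[...,2].astype(np.float32),3)
sub=H[190:235,308:352]; vv,uu=np.nonzero(sub>36); P=atz('top',uu+308,vv+190,45)[:,:2]
from scipy.optimize import least_squares
f=least_squares(lambda q:np.hypot(*(P-q[:2]).T)-q[2],[491,-131,30],loss='soft_l1');print(f.x)
E
```

```text
[[-0.001  0.918  0.397]
 [ 0.002  0.397 -0.918]
 [-1.     0.    -0.002]]
shift [ 13.59  21.37 -17.37] turn [-0.  -0.1 -0. ] cur -66.6 dphi 0.0 q [-72.   8.  85.   0.  87.  -5.] t 0.1
shift [ 17.99  21.37 -17.36] turn [-0.  -0.1 -0. ] cur -66.6 dphi 0.0 q [-72.   8.  85.   0.  87.  -5.] t 0.1
[ 491.06498292 -131.81796416   29.23661246]
```

Call:
servo_tool([
  [[100, 4, 10.7, -8.7, 0, 0, 0], [100, 8, 21.4, -17.4, 0, 0, 0], [100, 12, 21.4, -17.4, 0, 0, 0], [100, 12, 21.4, -17.4, 0, 0, 0], [100, 12, 21.4, -17.4, 0, 0, 0], [100, 12, 21.4, -17.4, 0, 0, 0], [100, 12, 21.4, -17.4, 0, 0, 0], [100, 12, 21.4, -17.4, 0, 0, 0]],
], force=40)

```text
time: 0.9
tool_pos: [365.2, -304.8, 75.7]
tcp_rot: [-152.8, 89.9, 140.7]
ft_force: [0.3, -0.3, -0.1]
finger_gap: 51.9
```

```bash
python3 - <<'E'
from h import *
go(365,-305.8,16);s=r.sense();print(s['finger_gap'],s['tool_pos'],s['ft_force'])
E
```

```text
shift [ 5.97 -0.05  0.09] turn [ 0.  -0.1  0.1] cur -66.5 dphi 0.0 q [-46.  -7. 112.  -0.  74.  20.] t 0.9
51.87851034066927 [ 365.2102868  -304.79817232   75.69564769] [ 0.30682409 -0.26419109 -0.10752164]
```

Call:
servo_tool([
  [[100, 2.5, 0, 0.1, 0, 0, 0], [100, 4.5, 0, 0.1, 0, 0, 0], [100, 5.5, 0, 0.1, 0, 0, 0], [100, 6, 0, 0.1, 0, 0, 0], [255, 6, 0, 0.1, 0, 0, 0], [255, 6, 0, 0.1, 0, 0, 0], [255, 6, 0, 0.1, 0, 0, 0], [255, 6, 0, 0.1, 0, 0, 0]],
], force=40)

```text
time: 1.7
tool_pos: [366.3, -307.6, 17.4]
tcp_rot: [20.5, 89.9, -46.1]
ft_force: [-0.8, -0.5, 0.1]
finger_gap: -0.3
```

Call:
servo_tool([
  [[255, 0, 0, 0, 0, 0, 0], [255, 0, 0, 0, 0, 0, 0], [255, -1, 0, 0, 0, 0, 0], [255, -3, 0, 0, 0, 0, 0], [255, -6, 0, 0, 0, 0, 0], [255, -9, 0, 0, 0, 0, 0], [255, -10, 0, 0, 0, 0, 0], [255, -10, 0, 0, 0, 0, 0]],
])

```text
time: 2.5
tool_pos: [367.0, -308.3, 119.0]
tcp_rot: [20.4, 89.7, -46.2]
ft_force: [-0.0, 0.4, -0.6]
finger_gap: -0.1
```

```bash
python3 - <<'E'
from h import *
go(607.3,205.2,120);s=r.sense();print(s['finger_gap'],s['tool_pos'],s['ft_force'])
p,d=r.snapshot("side");cv2.imwrite("pics/s1.png",p[120:320,200:500,::-1].repeat(2,0).repeat(2,1))
E
```

```text
shift [ -0.19  42.43 -37.61] turn [ 0.   0.2 -0.1] cur -66.6 dphi 0.0 q [-46.  -9. 110.  -0.  79.  20.] t 2.5
-0.14719163001483296 [ 367.02777322 -308.31108763  118.96009945] [-0.00678185  0.41323432 -0.56646539]
```

View pics/s1.png

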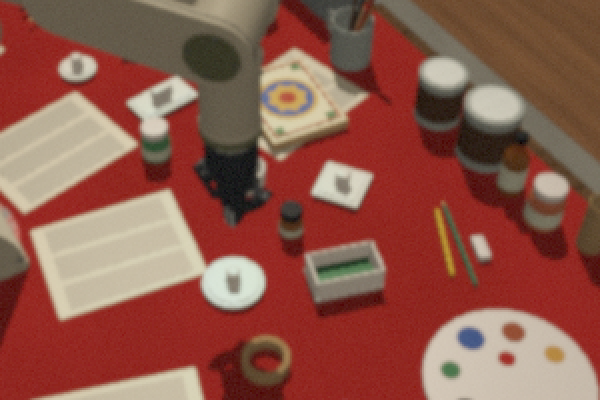

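```bash
python3 - <<'E'
from h import *
c=r.calibration('side');T=np.linalg.inv(c['pose'])
for P in([367,-308,119],[365,-306,39],[365,-306,13]):
    q=T[:3,:3]@P+T[:3,3];print(P,c['fx']*q[0]/q[2]+c['cx'],c['fy']*q[1]/q[2]+c['cy'])
p,d=r.snapshot("top");cv2.imwrite("pics/t1.png",p[130:330,250:550,::-1].repeat(2,0).repeat(2,1))
p,d=r.snapshot("side");cv2.imwrite("pics/s1b.png",cv2.resize(p[190:290,260:380,::-1],None,fx=5,fy=5,interpolation=cv2.INTER_CUBIC))
H=world('side',d); 
E
```

```text
[367, -308, 119] 316.2697107349697 237.77861093656261
[365, -306, 39] 315.7920283286039 254.32699298309393
[365, -306, 13] 315.93000737923524 259.50589663461307
```

View pics/t1.png

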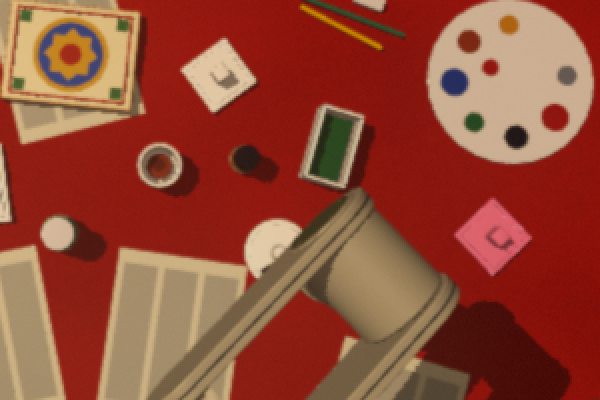

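View pics/s1b.png

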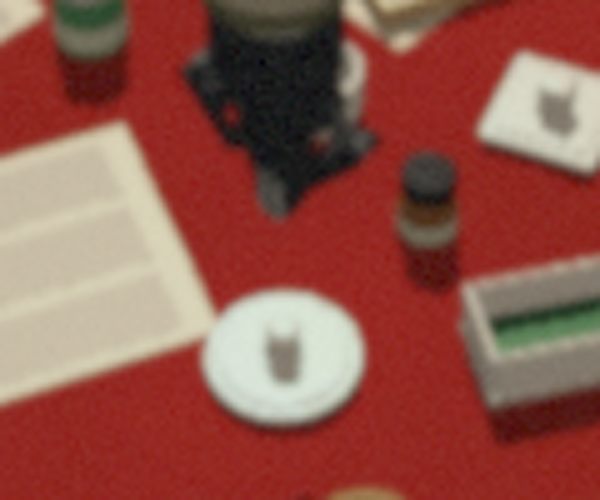

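```bash
python3 - <<'E'
from h import *
p,d=r.snapshot("side");W=world('side',d)
m=(W[...,2]>60)&(W[...,2]<260)&(np.abs(W[...,0]-360)<120)&(np.abs(W[...,1]+306)<120)
vv,uu=np.nonzero(m)
for v in range(215,238):
    k=vv==v
    if k.any(): print(v,[ (u,*W[v,u].astype(int)) for u in uu[k][::4]])
print(r.sense()['tool_pos'],r.sense()['joint_pos'])
E
```

```text
215 [(np.int64(303), np.int64(340), np.int64(-281), np.int64(209)), (np.int64(307), np.int64(342), np.int64(-301), np.int64(227)), (np.int64(311), np.int64(351), np.int64(-309), np.int64(229)), (np.int64(315), np.int64(354), np.int64(-327), np.int64(244)), (np.int64(319), np.int64(364), np.int64(-331), np.int64(242)), (np.int64(323), np.int64(370), np.int64(-342), np.int64(249)), (np.int64(327), np.int64(379), np.int64(-348), np.int64(249)), (np.int64(333), np.int64(395), np.int64(-354), np.int64(246))]
216 [(np.int64(303), np.int64(340), np.int64(-280), np.int64(203)), (np.int64(307), np.int64(342), np.int64(-302), np.int64(223)), (np.int64(311), np.int64(349), np.int64(-311), np.int64(228)), (np.int64(315), np.int64(354), np.int64(-326), np.int64(239)), (np.int64(319), np.int64(363), np.int64(-333), np.int64(240)), (np.int64(323), np.int64(369), np.int64(-343), np.int64(247)), (np.int64(328), np.int64(378), np.int64(-356), np.int64(254)), (np.int64(332), np.int64(393), np.int64(-352), np.int64(241))]
217 [(np.int64(304), np.int64(341), np.int64(-285), np.int64(203)), (np.int64(308)
[... 4296 characters left out ...]
, np.int64(-319), np.int64(168))]
230 [(np.int64(312), np.int64(352), np.int64(-310), np.int64(165)), (np.int64(316), np.int64(363), np.int64(-314), np.int64(162)), (np.int64(320), np.int64(373), np.int64(-320), np.int64(162))]
231 [(np.int64(312), np.int64(351), np.int64(-310), np.int64(161)), (np.int64(316), np.int64(361), np.int64(-316), np.int64(161))]
232 [(np.int64(312), np.int64(353), np.int64(-308), np.int64(153)), (np.int64(316), np.int64(361), np.int64(-317), np.int64(158))]
233 [(np.int64(314), np.int64(355), np.int64(-315), np.int64(154))]
[ 364.96104038 -306.19431538  114.80033131] [-4.61673004e+01 -8.70730347e+00  1.09986232e+02  2.01070558e-03
  7.88865162e+01  2.04674511e+01]
```

Call:
servo_tool([
  [[100, 2, 0, 0, 0, 0, 0], [100, 4, 0, 0, 0, 0, 0], [100, 6, 0, 0, 0, 0, 0], [100, 8, 0, 0, 0, 0, 0], [100, 9.5, 0, 0, 0, 0, 0], [100, 10, 0, 0, 0, 0, 0], [100, 10, 0, 0, 0, 0, 0], [100, 10, 0, 0, 0, 0, 0]],
])

```text
time: 3.5
tool_pos: [365.9, -307.2, 16.8]
tcp_rot: [-139.9, 90.0, 153.5]
ft_force: [0.1, -0.1, 0.4]
finger_gap: 52.1
```

```bash
python3 - <<'E'
from h import *
for i in range(3):
    s=r.sense();print(s['tool_pos'],s['finger_gap'],s['ft_force'])
    p,d=r.snapshot("side")
cv2.imwrite("pics/s2.png",cv2.resize(p[190:290,260:380,::-1],None,fx=5,fy=5,interpolation=cv2.INTER_CUBIC))
E
```

```text
[ 365.88731648 -307.19737026   16.81876027] 52.1021730783146 [ 0.10654478 -0.07462949  0.37961571]
[ 366.19394559 -307.5067373    17.2604802 ] 51.91998572170076 [-0.13494254  1.12651865 -0.32728193]
[ 366.37364835 -307.69001942   17.51208133] 51.98134785407114 [ 0.08104683  0.01528374 -0.57283167]
```

View pics/s2.png

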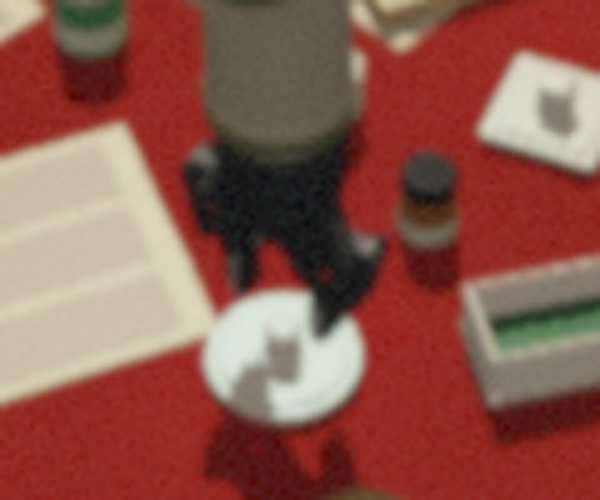

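```bash
python3 - <<'E'
from h import *
D=[];
for i in range(4):
    p,d=r.snapshot("side");D.append(np.where(d>0,d,np.nan))
d=np.nanmedian(D,0);W=world('side',d)
m=(W[...,2]>42)&(W[...,2]<200)&(np.abs(W[...,0]-360)<120)&(np.abs(W[...,1]+306)<120)
vv,uu=np.nonzero(m)
for v in range(238,258):
    k=vv==v
    if k.any(): print(v,*[ (int(u),*map(int,W[v,u])) for u in uu[k][::2]])
k=W[252:258,313:319];print(k[...,2].round(0)); print(k[...,:2].astype(int).tolist()[2])
print(r.sense()['tool_pos'])
E
```

```text
238 (304, 340, -280, 105) (306, 343, -287, 110) (308, 346, -295, 117) (310, 359, -281, 95) (313, 355, -308, 125) (315, 351, -328, 148) (317, 355, -333, 151) (319, 360, -335, 150) (321, 367, -335, 146) (323, 369, -343, 152) (325, 373, -347, 154) (327, 378, -350, 154) (329, 381, -356, 158) (331, 387, -358, 157) (333, 391, -361, 158) (335, 396, -365, 159) (337, 402, -366, 156)
239 (304, 340, -279, 100) (306, 344, -284, 102) (308, 350, -285, 100) (310, 358, -284, 93) (315, 358, -315, 126) (317, 355, -332, 145) (319, 359, -338, 149) (321, 366, -337, 144) (323, 370, -341, 145) (325, 384, -328, 123) (327, 390, -331, 123) (329, 382, -355, 152) (331, 385, -361, 156) (333, 389, -366, 159) (335, 393, -369, 160) (337, 401, -367, 153)
240 (305, 341, -284, 100) (307, 346, -287, 100) (309, 354, -284, 92) (311, 362, -282, 84) (318, 357, -334, 142) (320, 363, -335, 139) (322, 369, -336, 136) (324, 380, -329, 122) (326, 385, -332, 122) (328, 381, -351, 144) (330, 382, -359, 152) (332, 385, -366, 158) (334, 391, -368, 156) (336, 397, -368, 152)
241 (305, 344, -276, 85) (307, 348, -284, 91) (309, 354, -
[... 2599 characters left out ...]
 -344, 73) (356, 471, -368, 44)
254 (322, 368, -338, 74) (324, 373, -340, 72) (326, 376, -347, 78) (328, 385, -344, 68) (356, 468, -372, 45)
255 (322, 368, -337, 68) (324, 373, -341, 69) (326, 376, -347, 73) (356, 467, -374, 43)
256 (322, 367, -340, 66) (324, 373, -341, 64) (326, 376, -348, 69)
257 (322, 366, -341, 63) (324, 372, -342, 61) (356, 463, -380, 42)
[[13. 13. 11. 12. 14. 12.]
 [14. 39. 37. 38. 39. 36.]
 [35. 38. 38. 37. 38. 38.]
 [38. 39. 42. 36. 38. 40.]
 [37. 41. 38. 39. 39. 40.]
 [33. 35. 33. 35. 38. 36.]]
[[359, -297], [361, -301], [363, -303], [366, -304], [369, -306], [371, -308]]
[ 366.10366368 -307.4205575    17.11152913]<stdin>:5: RuntimeWarning: All-NaN slice encountered
```

Call:
servo_tool([
  [[100, 0.5, 0, 0, 0, 0, 0], [100, 1, 0, 0, 0, 0, 0], [100, 1.5, 0, 0, 0, 0, 0], [100, 2, 0, 0, 0, 0, 0], [100, 2, 0, 0, 0, 0, 0], [100, 2, 0, 0, 0, 0, 0]],
])

```text
time: 4.45
tool_pos: [365.6, -306.9, -3.7]
tcp_rot: [-159.5, 90.0, 133.8]
ft_force: [0.2, -0.7, 0.2]
finger_gap: 51.7
```

```bash
cat >> h.py <<'E'
def sd(n=4):
    D=[]
    for i in range(n):
        p,d=r.snapshot("side");D.append(np.where(d>0,d,np.nan))
    return p,world('side',np.nan_to_num(np.nanmedian(D,0)))
E
python3 -W ignore - <<'E'
from h import *
p,W=sd()
cv2.imwrite("pics/s3.png",cv2.resize(p[190:290,260:380,::-1],None,fx=5,fy=5,interpolation=cv2.INTER_CUBIC))
s=r.sense();print(s['tool_pos'],s['ft_force'],s['finger_gap'])
for v in range(250,266): print(v,W[v,300:330,2].astype(int))
E
```

```text
[ 366.01011617 -307.31657149   -3.12268151] [-0.09564834  0.01757273  0.617722  ] 51.85513767626592
250 [  2   2  -1  -2   0  -2  46  52  55  49  41  35   6  12  14  12  13  15
  13  11  96 102  99  97  94  86  86  86 111 116]
251 [  1   0   0   0   0   0  45  44  50  45  39  14  11  13  12  13  13  13
  12  12  14  87  94  93  93  87  87  88 110 111]
252 [ -2   0   1   0   1  -2  41  40  42  39  14  14  11  13  14  13  13  15
  12  10  10  85  87  89  89  87  89  90 104 105]
253 [  2   0  -3   0  -1  13  11  13  36   9  12  12  13  12  33  41  36  37
  37  12  13  10  83  84  87  83  85  93  98 102]
254 [ 2 -2  0  0 12 10 13 13 16 11 14 12 14 34 37 37 38 38 39 37 14 13 76 79
 83 81 83 90 93 99]
255 [-2  0  0 15  9 10 13 13 13 12 14 12 13 36 39 38 39 40 37 36 10 12 72 76
 79 77 74 83 89 90]
256 [ 0  1  9 11  9 13 12 12 15 12 13 12 12 33 39 41 44 39 38 36 12 14 70 66
 67 70 63 79 87 88]
257 [ 1  0  9 10 12 11  9 13 14 12 11  9 10 34 34 39 40 39 35 36 14 12 59 63
 59 61 63 54 50 80]
258 [ 0  0 14 12 13 12 15 11 11 10 13 13 13 25 34 35 36 37 31 26 14 13 57 60
 55 59 59 46 47  8]
259 [ 0 10  9 10 12 11 12 14 14 11 12 12 10 22 27 30 31 30 26 23 13 11 51 55
 51 52 51 46 14  8]
260 [ 1 11  9 10 11 10 13 15 13 14 12 11 15 15 22 22 23 26 22 18 12 11 46 45
 44 47 48 12 12 10]
261 [ 1 11 11  8 13 10 11 12 16 10 15 14 11 11 18 21 19 16 15 15 11 16 40 44
 39 44 10 12 14 13]
262 [-1 11  9 11 13 13 12 13 12 11 14 15 13 14 14 13 12 16 14  9 11 13 12 36
 10 14 12 12 12 14]
263 [-1 10 10 11 13 13 12 13 11 12 11 12 11 15 13 14 12 12 13 12 13 14 11 11
 11 13 12 15 13 10]
264 [ 2  0 12  9 15 10 13 14 12 13 16 11 11 13 11 14 13 12 14 13 13 16  9 13
 13 12 12 14 10 10]
265 [-1 -1 10 10 12 11 14 16 11 10 13 12 14 12 14 10 10 13 14 13 10 13 14 12
 12 15 13 14  8 11]
```

View pics/s3.png

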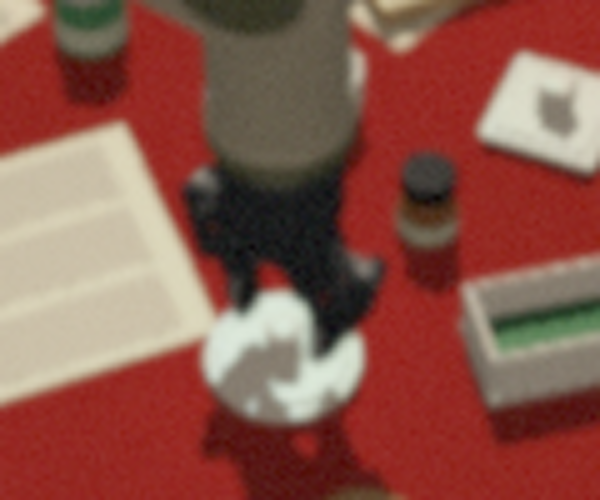

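Call:
servo_tool([
  [[100, 0.5, 0, 0, 0, 0, 0], [100, 1, 0, 0, 0, 0, 0], [100, 1.5, 0, 0, 0, 0, 0], [100, 1.5, 0, 0, 0, 0, 0], [255, 1.5, 0, 0, 0, 0, 0], [255, 1.5, 0, 0, 0, 0, 0], [255, 1.5, 0, 0, 0, 0, 0], [255, 1.5, 0, 0, 0, 0, 0]],
])

```text
time: 5.45
tool_pos: [366.0, -307.4, -18.1]
tcp_rot: [18.0, 90.0, -48.7]
ft_force: [-0.0, 0.6, 1.5]
finger_gap: 20.6
```

```bash
python3 -W ignore - <<'E'
from h import *
p,W=sd()
cv2.imwrite("pics/s4.png",cv2.resize(p[190:290,260:380,::-1],None,fx=5,fy=5,interpolation=cv2.INTER_CUBIC))
s=r.sense();print(s['tool_pos'],s['ft_force'],s['finger_gap'])
for v in range(250,266): print(v,W[v,300:330,2].astype(int))
E
```

```text
[ 366.03886552 -307.35701285  -18.14533902] [ 0.19057361 -0.0984433   2.4084603 ] 20.807278112693446
250 [  2   2  -1   0   0   1   0   0   0  63  60  66  61  54  55  47  88  91
  93  94  84  84  83  67  72  67   0 106 103 113]
251 [  0   0  -1   0   1   0   0   2  12  46  60  59  53  53  49  44  82  85
  88  90  84  83  67  66  69  69  10 102 110 113]
252 [  1   1   0   0   0   0   7   9  10  41  53  53  54  50  45  39  34  11
  81  86  79  77  68  69  70  71  73  99 103 106]
253 [ 2  1  1  1 -1 12 12 10 12 10 47 49 48 45 41 37 40 34 71 74 78 73 69 69
 69 73 92 94 96 98]
254 [ 0  0  0  3 11  9  8  9 12 13 34 43 45 38 39 37 39 37 63 68 73 70 67 71
 73 84 88 89 94 95]
255 [ 2  2  0  1 11 10 13 11 13 13 30 39 38 34 37 37 38 38 61 64 63 65 65 68
 78 82 80 84 91 90]
256 [ 0  1  2  9 13 11 14 12 14 15 24 32 38 30 41 39 42 40 55 61 61 60 62 70
 73 76 77 79 81 10]
257 [ 1 -1 12 10 11 11 11  9 10 13 12 28 29 26 36 38 38 36 47 54 56 50 54 68
 69 73 73 79 13 12]
258 [ 1  0 10  9 14 10 13 11 14 13 14 22 27 23 26 35 39 34 46 47 44 46 46 41
 65 64 11 14 15 15]
259 [-3  0 10  9 15 10 13 15 15 12 10 15 19 15 26 28 32 33 40 40 40 41 39 36
 31 13 11 13 13 14]
260 [-3  0 10 13 13 12 12 12 14 14 12 12 12 12 21 26 24 22 35 33 32 36 36 27
 13 13 11 11 12 12]
261 [-4 -1  9 13 13 11 13 11 12 11 14 10 11 13 16 19 19 19 29 31 27 33 30 11
 14 12  9 13 15 12]
262 [-2  0 10 10 11 10  9 12 15 10 12 13 11 13 14 17 17 18 23 26 22 30 11 10
 13 15 14 11 14 13]
263 [ 0  0 11  9 12 13  9 14 11 10 13 14 14 11 11 16 13 13 12 21 17 12 13 12
 11 12 13 14 12 13]
264 [ 0 -1  8 12 12 12 12 13 14 14 13 11 10 11 13 13 10 12 11 15 12 13 10 12
 10 13 11 13 14 11]
265 [-1  0  9 10  8 12 13 14 12 13 10 16 16 11 11 12 11 14 13 10 13 12 11  9
 12 12 14 11 16  8]
```

View pics/s4.png

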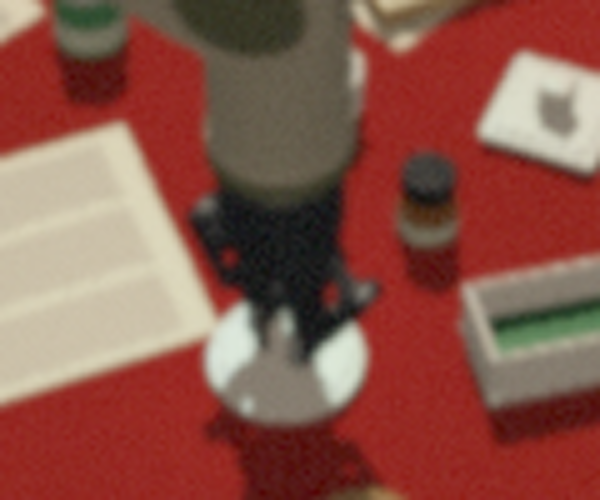

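Call:
servo_tool([
  [[255, -0.5, 0, 0, 0, 0, 0], [255, -1.5, 0, 0, 0, 0, 0], [255, -3, 0, 0, 0, 0, 0], [255, -6, 0, 0, 0, 0, 0], [255, -9, 0, 0, 0, 0, 0], [255, -12, 0, 0, 0, 0, 0], [255, -12, 0, 0, 0, 0, 0], [255, -12, 0, 0, 0, 0, 0]],
])

```text
time: 6.45
tool_pos: [366.3, -307.6, 102.6]
tcp_rot: [19.7, 89.9, -47.0]
ft_force: [-1.2, -0.6, -2.4]
finger_gap: 20.5
```

```bash
python3 -W ignore - <<'E'
from h import *
p,W=sd(1)
cv2.imwrite("pics/s5.png",cv2.resize(p[180:280,260:380,::-1],None,fx=5,fy=5,interpolation=cv2.INTER_CUBIC))
s=r.sense();print(s['tool_pos'],s['ft_force'],s['finger_gap'])
go(607.3,205.2,102)
E
```

```text
[ 365.51046162 -306.80581761  101.22612998] [ 0.08455628  0.57341537 -2.54875338] 20.895357991701353
shift [ -0.07  42.5  -37.41] turn [ 0. -0.  0.] cur -66.6 dphi 0.0 q [-46.  -8. 111.  -0.  77.  20.] t 6.5
```

View pics/s5.png

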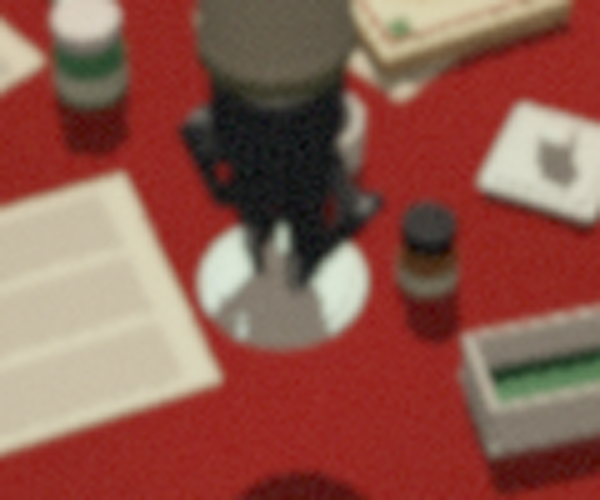

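Call:
servo_tool([
  [[255, 0, 1.5, -1.3, 0, 0, 0], [255, 0, 4, -3.5, 0, 0, 0], [255, 0, 7, -6.2, 0, 0, 0], [255, 0, 10, -8.8, 0, 0, 0], [255, 0, 13, -11.4, 0, 0, 0], [255, 0, 16, -14.1, 0, 0, 0], [255, 0, 19, -16.7, 0, 0, 0], [255, 0, 21.2, -18.7, 0, 0, 0]],
])

```text
time: 7.3
tool_pos: [485.4, -48.8, 99.6]
tcp_rot: [-132.0, 89.8, 161.4]
ft_force: [0.5, -0.6, -1.9]
finger_gap: 20.3
```

Call:
servo_tool([
  [[255, 0, 3, -2.6, 0, 0, 0], [255, 0, 6, -5.3, 0, 0, 0], [255, 0, 9, -7.9, 0, 0, 0], [255, 0, 12, -10.5, 0, 0, 0], [255, 0, 15, -13.2, 0, 0, 0], [255, 0, 18, -15.8, 0, 0, 0], [255, 0, 20.5, -18, 0, 0, 0], [255, 0, 21.3, -18.7, 0, 0, 0]],
])

```text
time: 8.1
tool_pos: [606.8, 207.5, 99.0]
tcp_rot: [-113.6, 89.8, 179.9]
ft_force: [-0.5, -0.6, -2.2]
finger_gap: 20.6
```

Call:
servo_tool([
  [[255, 0, 0, 0, 0, 0, 0], [255, 0, 0, 0, 0, 0, 0]],
])

```text
time: 8.3
tool_pos: [606.5, 203.7, 100.1]
tcp_rot: [-88.2, 89.8, -154.9]
ft_force: [-0.1, -0.3, -0.5]
finger_gap: 20.3
```

```bash
python3 -W ignore - <<'E'
from h import *
for n in('side','top'):
    p,d=r.snapshot(n)
    cv2.imwrite(f"pics/6{n}.png",cv2.resize(p[60:260,100:420,::-1],None,fx=2.5,fy=2.5,interpolation=cv2.INTER_CUBIC))
    W=world(n,d); np.savez(f'pics/6{n}.npz',p=p,d=d)
s=r.sense();print(s['tool_pos'],s['ft_force'],s['finger_gap'])
go(607.3,205.2,31)
E
```

```text
[606.90383815 203.24184073 100.91565067] [-0.23066884 -1.21421006 -1.78116666] 20.486883680382764
shift [ 6.99  0.12 -0.16] turn [-0.   0.   0.1] cur -66.7 dphi 0.0 q [14. 17. 84. -0. 79. 81.] t 8.4
```

View pics/6side.png

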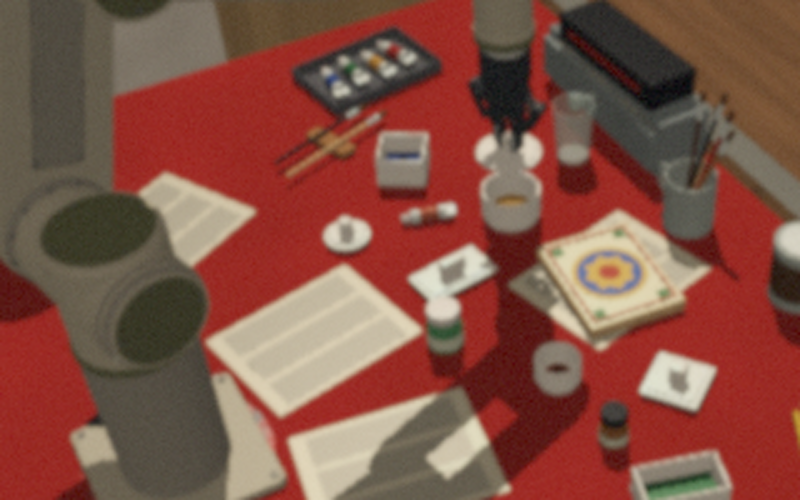

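View pics/6top.png

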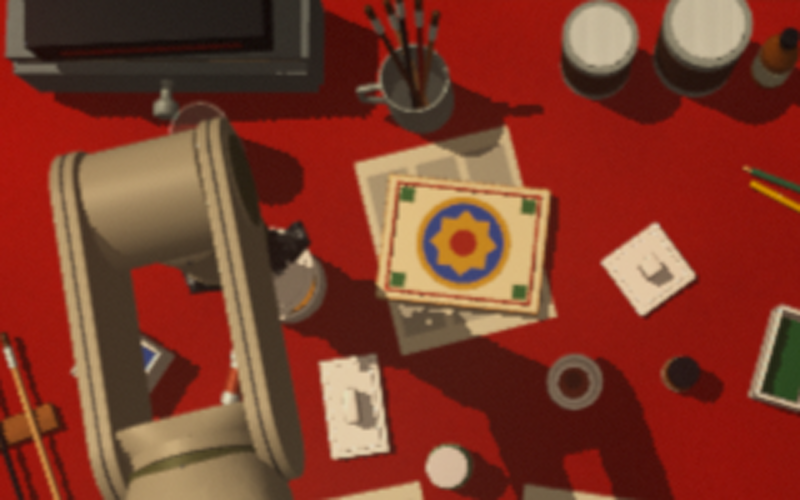

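```bash
cat >> h.py <<'E'
def proj(n,P):
    c=r.calibration(n);T=np.linalg.inv(c['pose']);q=T[:3,:3]@np.array(P,float)+T[:3,3];return np.array([c['fx']*q[0]/q[2]+c['cx'],c['fy']*q[1]/q[2]+c['cy']]).round(1)
E
python3 -W ignore - <<'E'
from h import *
print(proj('side',[606.9,203.5,101+18+13]),proj('side',[607.3,205.2,55]))
z=np.load('pics/6side.npz');W=world('side',z['d'])
for v in range(110,150,1): print(v,W[v,284:322:2,2].astype(int))
E
```

```text
[302.9 118.8] [303.5 134.8]
110 [  0  -6   8  -2  -2   4  -6 170 168 160 185 185 191 201 197   0  -7  -3
   1]
111 [ -2  -3   0   4  -4  -5   3 165 166 162 182 189 191 193 185  -1  -2   0
  -2]
112 [ -4  -4  -4   0   5  -4  -3 164 165 155 182 180 184 192   0   0 -10  -1
   5]
113 [  4   1   3  -4   0   0   4 163 158 155 170 176 179 181   0   0   0  -1
  -2]
114 [ -1   1   1   0  -2   0 123 156 151 151 167 169 160 129  -1   3   0   2
  -3]
115 [  3  -5   0   2  -2 125 135 144 144 154 163 166 154 130 126   0  -4   4
  -5]
116 [ -1  -3   0   3 -10 132 131 145 144 155 153 155 154 129 128 132  -5  -1
  -5]
117 [ -3  -2   4  -1 122 124 133 137 142 147 155 149 151 130 133 128  -1  -3
   1]
118 [  0   3   1   3 131 124 130 124 134 137 150 149 146 123 133 132  -3   0
   3]
119 [  1   0   2   1 124 133 136 130 133 142 144 141 131 128 127 128 122   1
   0]
120 [  0   2   1  -5 130 134 128 128 130 133 137 138 134 133 130 128 131  -1
   4]
121 [  0   3  -1  -9 127 130 130 131 127 131 127 128 126 133 132 126 130  -3
  -3]
122 [  6  -8   0  -1 134 130 125 129 129 134 129 123 124 132 128 136 125   0
[... 1186 characters left out ...]
6 -1  0 57 15 21 16 23 23 23 18 15  7 58  2 -4  4]
140 [ 0  2  0 -3 -2 55 53 14 15 22 16 12 11 19 50 50 -5  1 -2]
141 [-4  3  0  1  0 46 53 57 14 15 19 20 13 55 53 46  1  0 -1]
142 [-10   3   2  -2   0  45  43  52  52  55  53  53  51  50  40  36   0   6
   6]
143 [ 0 -8  6 -3 -4 39 41 49 52 51 45 50 53 47 35 29  2 -6  0]
144 [ 0  1  3  0  0 28 38 48 36 44 46 46 42 43 46 29  4  0  8]
145 [-4 -4  0  1  3 23 29 37 38 45 40 40 36 33 32 22 -4 -2 -7]
146 [ 1 -3 -1  1  6 19 27 37 34 33 35 33 31 28 32 12 -2  3 -2]
147 [ 1  0  0 -6  0 13 27 19 26 30 32 30 27 28 17 20  1  0  0]
148 [-4  2  0 -3  0 -5 12 32 28 26 24 25 31 21 11 -1 -2 -1  7]
149 [ 0  0  0 -1  1 -5 11 18 21 18 19 21 19 21 11 -3 -3  2 -8]
```

Call:
servo_tool([
  [[255, 1, 0.1, -0.1, 0, 0, 0], [255, 2.5, 0.1, -0.1, 0, 0, 0], [255, 4, 0.1, -0.1, 0, 0, 0], [255, 5, 0.1, -0.1, 0, 0, 0], [255, 5.8, 0.1, -0.1, 0, 0, 0], [255, 6.2, 0.1, -0.1, 0, 0, 0], [255, 6.4, 0.1, -0.1, 0, 0, 0], [255, 6.4, 0.1, -0.1, 0, 0, 0]],
])

```text
time: 9.2
tool_pos: [608.3, 206.2, 37.7]
tcp_rot: [80.8, 90.0, 14.2]
ft_force: [0.2, -0.2, -1.7]
finger_gap: 20.7
```

Call:
servo_tool([
  [[255, 0.1, 0, 0, 0, 0, 0], [255, 0.2, 0, 0, 0, 0, 0], [255, 0.3, 0, 0, 0, 0, 0], [255, 0.3, 0, 0, 0, 0, 0]],
])

```text
time: 9.6
tool_pos: [608.1, 206.1, 34.6]
tcp_rot: [8.6, 90.0, -58.0]
ft_force: [-0.3, -0.1, -1.1]
finger_gap: 20.5
```

```bash
python3 -W ignore - <<'E'
from h import *
for i in range(3):
    s=r.sense();print(s['tool_pos'],s['ft_force'],s['finger_gap'])
    p,d=r.snapshot('side')
cv2.imwrite("pics/7.png",cv2.resize(p[80:180,250:370,::-1],None,fx=5,fy=5,interpolation=cv2.INTER_CUBIC))
E
```

```text
[608.14795558 206.08528037  34.59417962] [-0.31290753 -0.11959419 -1.06379356] 20.526564033027604
[608.15489756 206.0760645   34.61351018] [-0.50400956  0.74145429 -2.08135906] 20.295210057758215
[608.15527081 206.11977201  34.64453407] [ 0.37622002 -0.68607795 -1.10140312] 20.511120732219098
```

View pics/7.png

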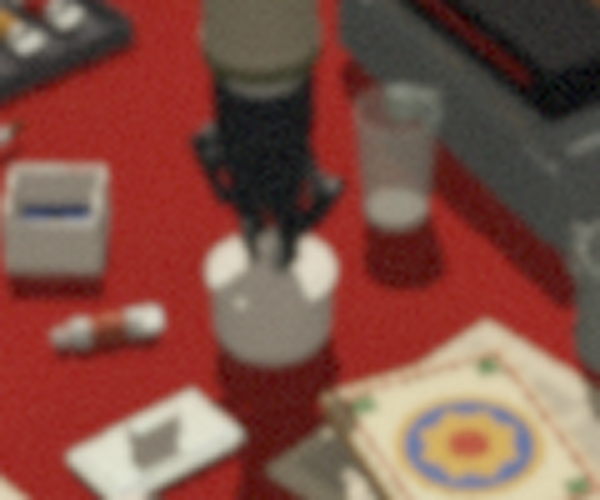

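Call:
servo_tool([
  [[255, 0.1, 0, 0, 0, 0, 0], [255, 0.2, 0, 0, 0, 0, 0], [255, 0.3, 0, 0, 0, 0, 0], [255, 0.3, 0, 0, 0, 0, 0]],
])

```text
time: 10.15
tool_pos: [608.0, 206.1, 31.3]
tcp_rot: [-104.3, 90.0, -170.9]
ft_force: [-0.3, -0.1, -1.7]
finger_gap: 20.7
```

Call:
servo_tool([
  [[255, 0.1, 0, 0, 0, 0, 0], [255, 0.1, 0, 0, 0, 0, 0], [255, 0.1, 0, 0, 0, 0, 0]],
])

```text
time: 10.45
tool_pos: [608.3, 206.1, 30.9]
tcp_rot: [81.5, 90.0, 14.9]
ft_force: [-2.2, -0.7, 2.1]
finger_gap: 20.6
```

Call:
servo_tool([
  [[210, 0, 0, 0, 0, 0, 0], [180, 0, 0, 0, 0, 0, 0], [130, 0, 0, 0, 0, 0, 0], [100, 0, 0, 0, 0, 0, 0], [100, -1, 0, 0, 0, 0, 0], [100, -4, 0, 0, 0, 0, 0], [100, -8, 0, 0, 0, 0, 0], [100, -10, 0, 0, 0, 0, 0]],
])

```text
time: 11.25
tool_pos: [610.0, 206.6, 135.6]
tcp_rot: [81.0, 89.7, 14.4]
ft_force: [0.4, 0.2, 0.6]
finger_gap: 52.0
```

```bash
python3 -W ignore - <<'E'
from h import *
p,W=sd(2)
s=r.sense();print(s['tool_pos'],s['ft_force'],s['finger_gap'])
cv2.imwrite("pics/8.png",cv2.resize(p[80:180,250:370,::-1],None,fx=5,fy=5,interpolation=cv2.INTER_CUBIC))
go(366.4,286.2,102)
go(366.4,286.2,-18)
E
```

```text
[611.338678   206.92097009 136.70241622] [0.02969777 0.14162295 0.60257195] 52.18175789248934
shift [  3.28 -19.37 -17.  ] turn [ 0.   0.1 -0.5] cur -66.6 dphi 0.0 q [14. 16. 82.  0. 82. 81.] t 11.35
shift [ 15.28 -19.47 -17.01] turn [ 0.   0.1 -0.5] cur -66.6 dphi 0.0 q [14. 16. 82.  0. 82. 81.] t 11.35
```

View pics/8.png

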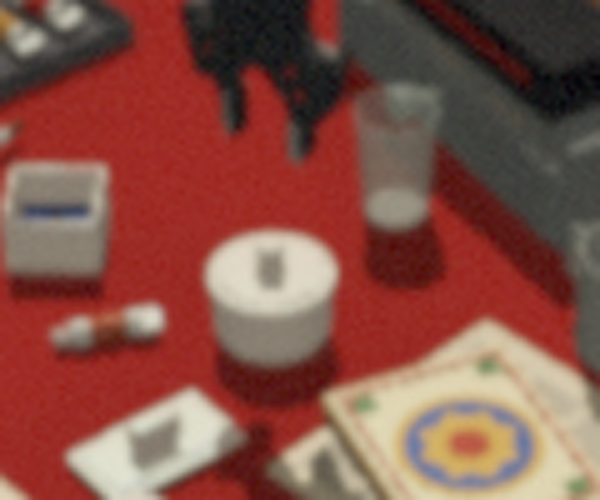

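Call:
servo_tool([
  [[100, 0, -3, -2.6, 0, 0, 0], [100, 0, -6.8, -6, 0, 0, 0], [100, 2, -10.5, -9.2, 0, 0, 0], [100, 4, -14, -12.3, 0, 0, 0], [100, 6, -17.5, -15.3, 0, 0, 0], [100, 8, -19.4, -17, 0, 0, 0], [100, 9, -19.4, -17, 0, 0, 0], [100, 9, -19.4, -17, 0, 0, 0]],
])

```text
time: 12.15
tool_pos: [360.8, 284.4, 38.6]
tcp_rot: [-77.5, 89.8, -144.0]
ft_force: [1.2, 0.2, 0.0]
finger_gap: 52.0
```

```bash
python3 -W ignore - <<'E'
from h import *
p,d=r.snapshot('side')
s=r.sense();print(s['tool_pos'],s['ft_force'],s['finger_gap'])
cv2.imwrite("pics/9.png",cv2.resize(p[80:200,180:330,::-1],None,fx=4,fy=4,interpolation=cv2.INTER_CUBIC))
go(366.4,286.2,-18)
print(proj('side',[366.4,286.2,39]))
E
```

```text
[362.48130237 284.86012908  40.11404085] [ 0.18256057  0.91229258 -0.16301647] 51.693812470550235
shift [5.81 0.42 0.03] turn [-0.   0.   0.1] cur -66.6 dphi 0.0 q [ 32.  -6. 116.  -0.  70.  98.] t 12.2
[237.4 147.3]
```

View pics/9.png

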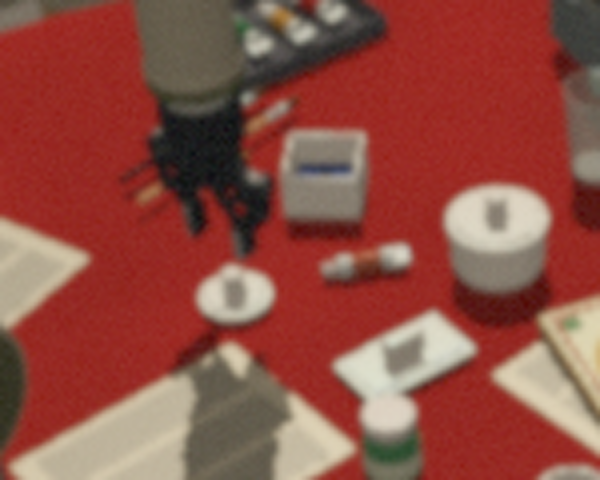

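Call:
servo_tool([
  [[100, 1, 0.2, 0, 0, 0, 0], [100, 1.5, 0.3, 0, 0, 0, 0], [100, 1.5, 0.3, 0, 0, 0, 0], [100, 1.5, 0.3, 0, 0, 0, 0], [100, 1.5, 0.3, 0, 0, 0, 0]],
])

```text
time: 12.7
tool_pos: [365.8, 286.4, 25.9]
tcp_rot: [95.3, 90.0, 28.7]
ft_force: [-0.0, -0.5, 0.9]
finger_gap: 51.9
```

```bash
python3 -W ignore - <<'E'
from h import *
p,W=sd(4)
s=r.sense();print(s['tool_pos'],s['ft_force'],s['finger_gap'])
cv2.imwrite("pics/10.png",cv2.resize(p[100:180,200:300,::-1],None,fx=6,fy=6,interpolation=cv2.INTER_CUBIC))
go(366.4,286.2,-18)
z=s['tool_pos'][2]+41
print(proj('side',[s['tool_pos'][0],s['tool_pos'][1],z]),z)
for v in range(130,152): print(v,*[(u,*W[v,u].astype(int)) for u in range(222,246,2) if W[v,u,2]>44])
E
```

```text
[365.59860606 286.51529323  25.86815267] [-0.12325604  0.03162985  0.58418531] 52.08375323277029
shift [4.39 0.06 0.06] turn [-0. -0. -0.] cur -66.6 dphi 0.0 q [ 32.  -5. 116.   0.  68.  98.] t 12.9
[236.2 141.6] 66.86815266825933
130 (226, np.int64(341), np.int64(310), np.int64(115)) (228, np.int64(346), np.int64(301), np.int64(118)) (230, np.int64(357), np.int64(310), np.int64(108)) (234, np.int64(358), np.int64(267), np.int64(137)) (236, np.int64(361), np.int64(254), np.int64(144)) (240, np.int64(380), np.int64(266), np.int64(128)) (242, np.int64(375), np.int64(230), np.int64(154)) (244, np.int64(379), np.int64(221), np.int64(159))
131 (226, np.int64(340), np.int64(306), np.int64(113)) (228, np.int64(347), np.int64(304), np.int64(112)) (230, np.int64(356), np.int64(309), np.int64(105)) (232, np.int64(364), np.int64(313), np.int64(98)) (236, np.int64(361), np.int64(256), np.int64(138)) (238, np.int64(370), np.int64(261), np.int64(131)) (240, np.int64(375), np.int64(254), np.int64(134)) (242, np.int64(383), np.int64(255), np.int64(130)) (244, np.int64(379), np.int64(221), np.int64(1
[... 3269 characters left out ...]
 np.int64(86)) (242, np.int64(374), np.int64(248), np.int64(87)) (244, np.int64(383), np.int64(250), np.int64(82))
143 (240, np.int64(367), np.int64(252), np.int64(83)) (242, np.int64(374), np.int64(250), np.int64(81)) (244, np.int64(383), np.int64(253), np.int64(75))
144 (240, np.int64(368), np.int64(256), np.int64(75)) (242, np.int64(374), np.int64(250), np.int64(77)) (244, np.int64(379), np.int64(244), np.int64(78))
145 (240, np.int64(368), np.int64(257), np.int64(70)) (242, np.int64(372), np.int64(248), np.int64(74)) (244, np.int64(383), np.int64(258), np.int64(62))
146 (240, np.int64(368), np.int64(258), np.int64(64)) (242, np.int64(373), np.int64(251), np.int64(66))
147
148
149
150
151
```

View pics/10.png

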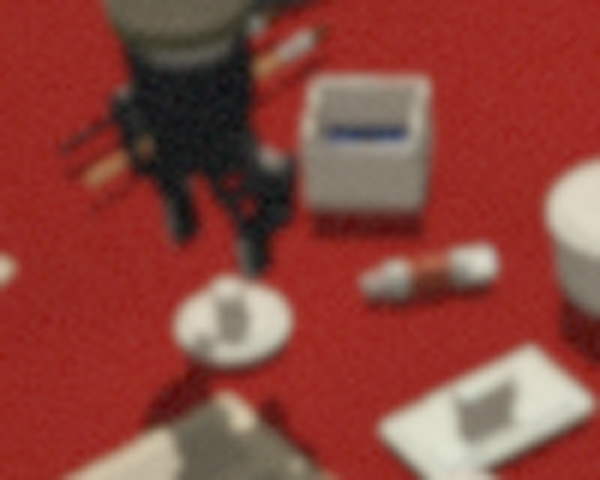

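Call:
servo_tool([
  [[100, 1.5, 0.1, 0.1, 0, 0, 0], [100, 3, 0.1, 0.1, 0, 0, 0], [100, 4, 0.1, 0.1, 0, 0, 0], [100, 4.3, 0.1, 0.1, 0, 0, 0], [100, 4.3, 0.1, 0.1, 0, 0, 0], [255, 4.3, 0.1, 0.1, 0, 0, 0], [255, 4.3, 0.1, 0.1, 0, 0, 0], [255, 4.3, 0.1, 0.1, 0, 0, 0]],
])

```text
time: 13.7
tool_pos: [367.5, 286.3, -16.5]
tcp_rot: [97.4, 89.9, 30.7]
ft_force: [1.0, -0.4, 4.8]
finger_gap: 20.2
```

Call:
servo_tool([
  [[255, 0, 0, 0, 0, 0, 0], [255, 0, 0, 0, 0, 0, 0]],
])

```text
time: 13.9
tool_pos: [367.5, 286.4, -16.5]
tcp_rot: [98.7, 89.9, 32.1]
ft_force: [-1.4, 0.4, 5.7]
finger_gap: 20.4
```

Call:
servo_tool([
  [[255, -0.5, 0, 0, 0, 0, 0], [255, -1.5, 0, 0, 0, 0, 0], [255, -3, 0, 0, 0, 0, 0], [255, -6, 0, 0, 0, 0, 0], [255, -9, 0, 0, 0, 0, 0], [255, -12, 0, 0, 0, 0, 0], [255, -12, 0, 0, 0, 0, 0], [255, -12, 0, 0, 0, 0, 0]],
])

```text
time: 14.7
tool_pos: [367.3, 286.3, 103.8]
tcp_rot: [98.9, 89.9, 32.2]
ft_force: [-0.3, 0.1, -0.7]
finger_gap: 20.7
```

```bash
python3 -W ignore - <<'E'
from h import *
p,d=r.snapshot('side')
s=r.sense();print(s['tool_pos'],s['ft_force'],s['finger_gap'])
cv2.imwrite("pics/11.png",cv2.resize(p[80:200,180:330,::-1],None,fx=4,fy=4,interpolation=cv2.INTER_CUBIC))
go(491,-131.6,102)
E
```

```text
[366.46689193 285.73764936 102.40864691] [-0.36216728 -0.10541916 -1.30240582] 20.332017489889086
shift [ 4.000e-02 -5.120e+00  4.325e+01] turn [ 0. -0.  0.] cur -66.6 dphi 0.0 q [ 32. -10. 113.   0.  78.  98.] t 14.75
```

View pics/11.png

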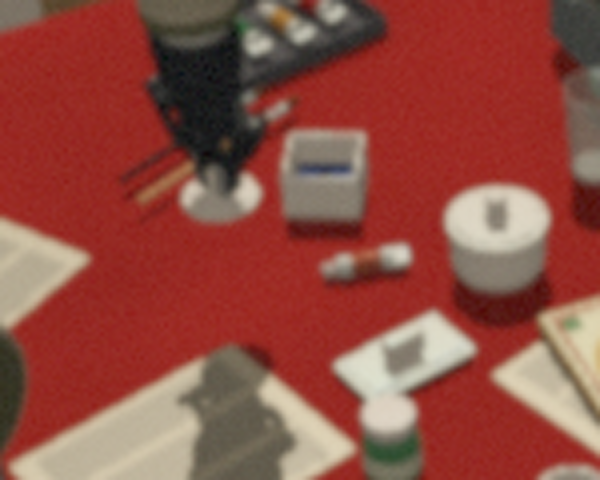

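Call:
servo_tool([
  [[255, 0, -0.2, 1.5, 0, 0, 0], [255, 0, -0.5, 4.5, 0, 0, 0], [255, 0, -0.9, 8, 0, 0, 0], [255, 0, -1.4, 11.5, 0, 0, 0], [255, 0, -1.8, 15, 0, 0, 0], [255, 0, -2.2, 18.5, 0, 0, 0], [255, 0, -2.6, 22, 0, 0, 0], [255, 0, -3, 25.5, 0, 0, 0]],
])

```text
time: 15.55
tool_pos: [439.1, 38.5, 100.9]
tcp_rot: [-116.5, 89.8, 176.9]
ft_force: [0.8, 0.1, -0.4]
finger_gap: 20.2
```

Call:
servo_tool([
  [[255, 0, -0.4, 3.5, 0, 0, 0], [255, 0, -0.8, 7, 0, 0, 0], [255, 0, -1.2, 10.5, 0, 0, 0], [255, 0, -1.6, 14, 0, 0, 0], [255, 0, -2, 16.5, 0, 0, 0], [255, 0, -2.1, 17.7, 0, 0, 0], [255, 0, -2.1, 17.7, 0, 0, 0], [255, 0, -2.1, 17.7, 0, 0, 0]],
])

```text
time: 16.35
tool_pos: [490.4, -129.9, 101.6]
tcp_rot: [-146.7, 89.9, 146.6]
ft_force: [-0.9, 0.6, -1.3]
finger_gap: 20.5
```

```bash
python3 -W ignore - <<'E'
from h import *
p,d=r.snapshot('side')
s=r.sense();print(s['tool_pos'],s['ft_force'],s['finger_gap'])
cv2.imwrite("pics/12.png",cv2.resize(p[140:260,250:400,::-1],None,fx=4,fy=4,interpolation=cv2.INTER_CUBIC))
go(491,-131.6,22.5)
E
```

```text
[ 490.55285766 -129.62136262  101.86819052] [ 0.30071047  0.23348767 -0.49075908] 20.804738996464238
shift [ 7.94 -0.03  0.21] turn [ 0.  -0.1  0.1] cur -66.6 dphi 0.0 q [-21.  -3. 106.   0.  77.  46.] t 16.4
```

View pics/12.png

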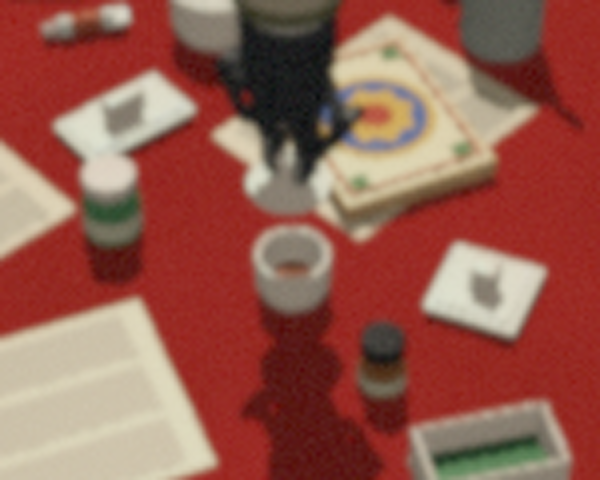

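```bash
python3 -W ignore - <<'E'
from h import *
p,W=sd(3); s=r.sense();t=s['tool_pos'];print(t)
def fit(m):
    vv,uu=np.nonzero(m);return uu,vv
# lid top surface
Z=W[...,2]
sub=np.zeros_like(Z,bool);sub[150:215,295:345]=True
m=sub&(Z>110)&(Z<141)&(W[...,0]>440)
n,L,S,C=cv2.connectedComponentsWithStats(m.astype(np.uint8));i=1+S[1:,4].argmax()
vv,uu=np.nonzero(L==i);print('lid cols',uu.min(),uu.max(),'rows',vv.min(),vv.max(),'z',np.median(Z[L==i]))
sub[:]=False;sub[190:225,300:345]=True
m=sub&(Z>8)&(Z<52);n,L,S,C=cv2.connectedComponentsWithStats(m.astype(np.uint8));i=1+S[1:,4].argmax()
vv,uu=np.nonzero(L==i);print('pot cols',uu.min(),uu.max(),'rows',vv.min(),vv.max())
m=(L==i)&(Z>38);vv,uu=np.nonzero(m);print('rim rows',vv.min(),vv.max(),'cols',uu.min(),uu.max())
print(proj('side',[t[0],t[1],130]),proj('side',[491,-131.7,45]))
for dx in(-35,35): print(proj('side',np.array([t[0],t[1],130])+dx*np.array([.6,.51,0])/0.787))
E
```

```text
[ 491.04050083 -129.7588435   102.50525418]
lid cols 312 332 rows 180 192 z 130.2213837882989
pot cols 314 332 rows 197 216
rim rows 197 211 cols 314 332
[321.7 184. ] [322.2 202.5]
[318.1 191.3]
[325.2 177. ]
```

Call:
servo_tool([
  [[255, 1, 0.1, 0.3, 0, 0, 0], [255, 3, 0.1, 0.3, 0, 0, 0], [255, 5, 0.1, 0.3, 0, 0, 0], [255, 6, 0.1, 0.3, 0, 0, 0], [255, 6.8, 0.1, 0.3, 0, 0, 0], [255, 7.2, 0.1, 0.3, 0, 0, 0], [255, 7.4, 0.1, 0.3, 0, 0, 0], [255, 7.4, 0.1, 0.3, 0, 0, 0]],
])

```text
time: 17.35
tool_pos: [493.7, -133.4, 29.0]
tcp_rot: [46.6, 90.0, -20.0]
ft_force: [-0.4, -0.6, -0.9]
finger_gap: 20.2
```

Call:
servo_tool([
  [[255, 0.1, 0, 0, 0, 0, 0], [255, 0.1, 0, 0, 0, 0, 0], [255, 0.1, 0, 0, 0, 0, 0]],
])

```text
time: 17.65
tool_pos: [493.6, -133.4, 28.0]
tcp_rot: [47.2, 90.0, -19.4]
ft_force: [0.4, 0.8, -0.6]
finger_gap: 20.3
```

```bash
python3 -W ignore - <<'E'
from h import *
p,d=r.snapshot('side')
s=r.sense();print(s['tool_pos'],s['ft_force'],s['finger_gap'])
cv2.imwrite("pics/13.png",cv2.resize(p[160:240,270:370,::-1],None,fx=6,fy=6,interpolation=cv2.INTER_CUBIC))
E
```

```text
[ 493.54784651 -133.36880048   27.8972412 ] [ 0.72797309  1.57354421 -0.60157079] 20.61235562270701
```

View pics/13.png

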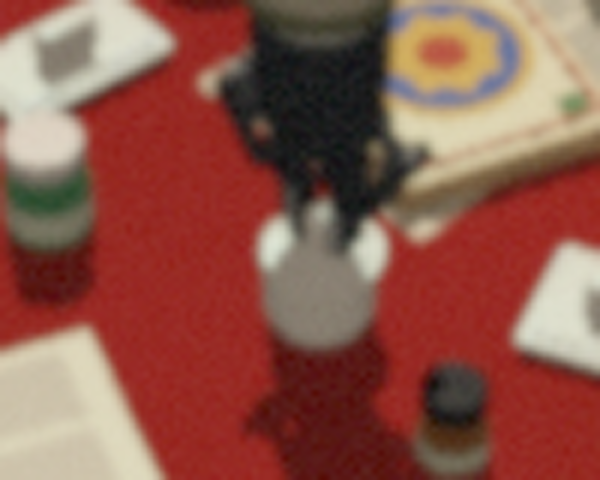

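Call:
servo_tool([
  [[255, 0.1, -0.1, -0.1, 0, 0, 0], [255, 0.2, -0.1, -0.1, 0, 0, 0], [255, 0.3, -0.1, -0.1, 0, 0, 0], [255, 0.4, -0.1, -0.1, 0, 0, 0], [255, 0.4, -0.1, -0.1, 0, 0, 0]],
])

```text
time: 18.2
tool_pos: [491.9, -132.7, 23.4]
tcp_rot: [-137.7, 90.0, 155.7]
ft_force: [-0.5, -0.9, -0.8]
finger_gap: 20.5
```

Call:
servo_tool([
  [[255, 0.1, 0, 0, 0, 0, 0], [255, 0.1, 0, 0, 0, 0, 0]],
])

```text
time: 18.4
tool_pos: [492.1, -132.8, 22.6]
tcp_rot: [47.0, 90.0, -19.7]
ft_force: [0.0, -0.1, -0.8]
finger_gap: 20.2
```

Call:
servo_tool([
  [[255, 0.1, 0, 0, 0, 0, 0], [255, 0.1, 0, 0, 0, 0, 0]],
])

```text
time: 18.6
tool_pos: [492.3, -132.9, 22.6]
tcp_rot: [41.3, 90.0, -25.3]
ft_force: [-3.8, 1.2, 8.0]
finger_gap: 20.1
```

Call:
servo_tool([
  [[210, 0, 0, 0, 0, 0, 0], [180, 0, 0, 0, 0, 0, 0], [130, 0, 0, 0, 0, 0, 0], [100, 0, 0, 0, 0, 0, 0], [100, -1, 0, 0, 0, 0, 0], [100, -4, 0, 0, 0, 0, 0], [100, -8, 0, 0, 0, 0, 0], [100, -8, 0, 0, 0, 0, 0]],
])

```text
time: 19.4
tool_pos: [496.1, -134.3, 108.6]
tcp_rot: [45.8, 89.4, -20.8]
ft_force: [0.0, -1.2, 1.4]
finger_gap: 52.1
```

```bash
python3 -W ignore - <<'E'
from h import *
p,d=r.snapshot('side')
s=r.sense();print(s['tool_pos'],s['ft_force'],s['finger_gap'])
cv2.imwrite("pics/14.png",cv2.resize(p[160:240,270:370,::-1],None,fx=6,fy=6,interpolation=cv2.INTER_CUBIC))
go(626.2,-221.7,70,-55)
E
```

```text
[ 494.89406024 -133.80656171  105.97498518] [-0.59608485 -0.16309132 -0.97537821] 52.15163995940338
shift [ 3.71  8.55 13.26] turn [-11.6   0.3  -0.3] cur -66.6 dphi 11.6 q [-21.  -3. 106.   0.  77.  46.] t 19.45
```

View pics/14.png

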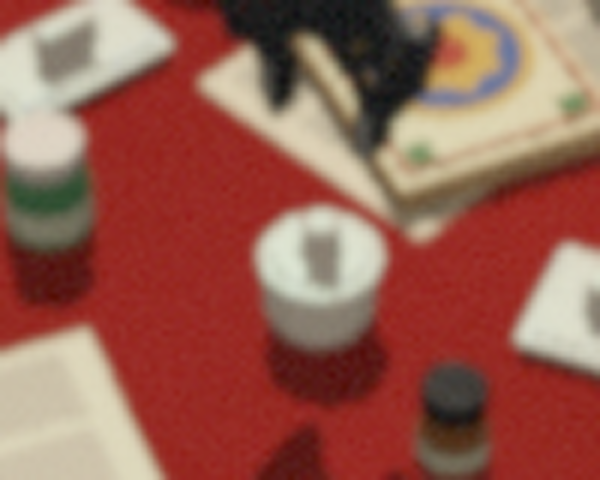

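Call:
servo_tool([
  [[100, 0, 2, 3.1, -3, 0, 0], [100, 0, 4.5, 7, -8, 0, 0], [100, 0, 7, 10.8, -11.6, 0, 0], [100, 3, 8.5, 13.2, -11.6, 0, 0], [100, 6, 8.5, 13.2, -11.6, 0, 0], [100, 6, 8.5, 13.2, -11.6, 0, 0], [100, 6, 8.5, 13.2, -11.6, 0, 0], [100, 6, 8.5, 13.2, -11.6, 0, 0]],
])

```text
time: 20.25
tool_pos: [623.1, -220.2, 43.6]
tcp_rot: [32.8, 89.9, -22.3]
ft_force: [0.8, 0.3, 0.3]
finger_gap: 51.8
```

```bash
python3 -W ignore - <<'E'
from h import *
p,d=r.snapshot('side')
s=r.sense();print(s['tool_pos'],s['ft_force'],s['finger_gap'])
cv2.imwrite("pics/15.png",cv2.resize(p[150:250,310:430,::-1],None,fx=5,fy=5,interpolation=cv2.INTER_CUBIC))
go(626.2,-221.7,-18,-55)
t=s['tool_pos'];print(proj('side',[t[0],t[1],t[2]+41]),proj('side',[626.2,-221.7,39]))
E
```

```text
[ 623.50898264 -220.47403139   44.17684321] [ 0.33910683 -0.5553903   0.42528287] 51.59687924255474
shift [6.22 0.14 0.24] turn [-0.   0.2 -0.1] cur -55.0 dphi 0.0 q [-24.  23.  83.  -0.  74.  31.] t 20.3
[370.5 195.8] [370.6 205.4]
```

View pics/15.png

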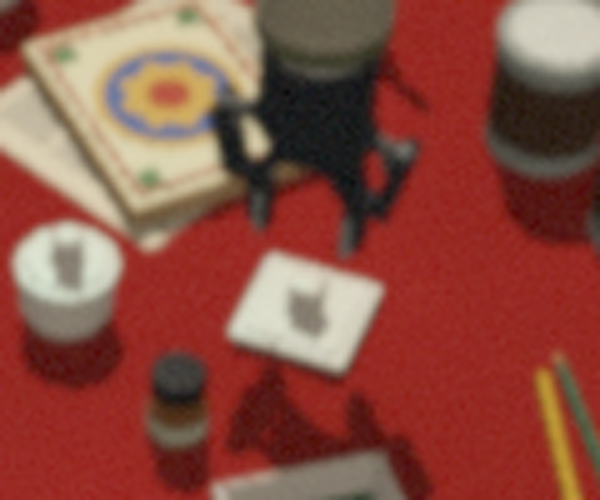

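Call:
servo_tool([
  [[100, 2, 0.1, 0.2, 0, 0, 0], [100, 4, 0.1, 0.2, 0, 0, 0], [100, 5.4, 0.1, 0.2, 0, 0, 0], [100, 6, 0.1, 0.2, 0, 0, 0], [100, 6, 0.1, 0.2, 0, 0, 0], [255, 6, 0.1, 0.2, 0, 0, 0], [255, 6, 0.1, 0.2, 0, 0, 0], [255, 6, 0.1, 0.2, 0, 0, 0]],
])

```text
time: 21.1
tool_pos: [625.5, -221.8, -16.8]
tcp_rot: [30.7, 89.9, -24.4]
ft_force: [-0.1, 0.8, 5.1]
finger_gap: 21.3
```

Call:
servo_tool([
  [[255, 0, 0, 0, 0, 0, 0], [255, 0, 0, 0, 0, 0, 0]],
])

```text
time: 21.3
tool_pos: [625.5, -221.8, -16.8]
tcp_rot: [31.3, 89.9, -23.8]
ft_force: [-0.5, 1.0, 6.6]
finger_gap: 21.2
```

Call:
servo_tool([
  [[255, -0.5, 0, 0, 0, 0, 0], [255, -1.5, 0, 0, 0, 0, 0], [255, -3, 0, 0, 0, 0, 0], [255, -6, 0, 0, 0, 0, 0], [255, -9, 0, 0, 0, 0, 0], [255, -12, 0, 0, 0, 0, 0], [255, -12, 0, 0, 0, 0, 0], [255, -12, 0, 0, 0, 0, 0]],
])

```text
time: 22.1
tool_pos: [625.4, -221.7, 103.6]
tcp_rot: [31.3, 89.8, -23.7]
ft_force: [-0.2, -0.4, -2.3]
finger_gap: 21.0
```

```bash
python3 -W ignore - <<'E'
from h import *
p,d=r.snapshot('side')
s=r.sense();print(s['tool_pos'],s['ft_force'],s['finger_gap'])
cv2.imwrite("pics/16.png",cv2.resize(p[150:250,310:430,::-1],None,fx=5,fy=5,interpolation=cv2.INTER_CUBIC))
go(512.7,391.8,105,-32.3)
E
```

```text
[ 624.21326395 -221.24521538  101.66612587] [-0.41859816 -0.38967159 -2.57110932] 21.173295387971407
shift [ -0.34  25.99 -56.63] turn [-22.7   0.   -0. ] cur -55.0 dphi 22.7 q [-24.  20.  80.  -0.  79.  31.] t 22.15
```

View pics/16.png

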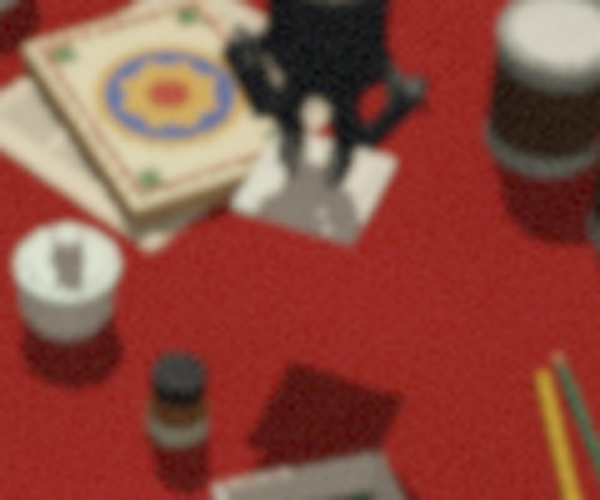

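Call:
servo_tool([
  [[255, 0, 0.1, -1.5, 0, 0, 0], [255, 0, 0.3, -4.5, 0, 0, 0], [255, 0, 0.6, -8, 0, 0, 0], [255, 0, 0.9, -12, 0, 0, 0], [255, 0, 1.2, -16, 0, 0, 0], [255, 0, 1.5, -20, 0, 0, 0], [255, 0, 1.8, -24, 0, 0, 0], [255, 0, 2, -28, 0, 0, 0]],
])

```text
time: 22.95
tool_pos: [477.9, 20.9, 99.7]
tcp_rot: [-131.2, 89.8, 173.8]
ft_force: [-0.5, 2.0, -1.6]
finger_gap: 20.9
```

Call:
servo_tool([
  [[255, 0, 2, -3, -3, 0, 0], [255, 0, 4.5, -5.8, -6, 0, 0], [255, 0, 7.2, -8.6, -9, 0, 0], [255, 0, 9.9, -11.8, -12, 0, 0], [255, 0, 12.6, -15, -15, 0, 0], [255, 0, 15.3, -18.2, -18, 0, 0], [255, 0, 18, -21.4, -21, 0, 0], [255, 0, 20.7, -24.6, -22.7, 0, 0]],
])

```text
time: 23.75
tool_pos: [507.5, 340.9, 99.4]
tcp_rot: [-116.9, 89.8, -149.1]
ft_force: [0.9, 0.7, -0.7]
finger_gap: 21.3
```

```bash
python3 -W ignore - <<'E'
from h import *
go(512.7,391.8,105,-32.3)
E
```

```text
shift [-0.57  4.58 -2.28] turn [ 0.1 -0.1  0.2] cur -32.2 dphi -0.1 q [29. 13. 89. -0. 78. 61.] t 23.75
```

Call:
servo_tool([
  [[255, 0, 2.3, -1.2, 0, 0, 0], [255, 0, 4, -2, 0, 0, 0], [255, 0, 4.5, -2.3, 0, 0, 0], [255, 0, 4.5, -2.3, 0, 0, 0], [255, 0, 4.5, -2.3, 0, 0, 0], [255, 0, 4.5, -2.3, 0, 0, 0]],
])

```text
time: 24.35
tool_pos: [513.5, 388.9, 101.2]
tcp_rot: [-101.7, 89.9, -134.1]
ft_force: [-1.1, 0.1, -1.1]
finger_gap: 20.8
```

```bash
python3 -W ignore - <<'E'
from h import *
p,W=sd(3)
s=r.sense();print(s['tool_pos'],s['ft_force'],s['finger_gap'])
cv2.imwrite("pics/17.png",cv2.resize(p[60:160,190:310,::-1],None,fx=5,fy=5,interpolation=cv2.INTER_CUBIC))
go(512.7,391.8,27.2,-32.3)
t=s['tool_pos'];print(proj('side',[t[0],t[1],t[2]+17+13]),proj('side',[512.7,391.8,50]))
def corners(c,a,h,z): return [proj('side',[c[0]+h*1.4142*np.cos(np.radians(a+45+90*i)),c[1]+h*1.4142*np.sin(np.radians(a+45+90*i)),z]).tolist() for i in range(4)]
print('pot',corners((512.7,391.8),57.7,38,50)); print('lid',corners(t,-32.3,41,t[2]+30))
E
```

```text
[513.81031079 389.38800365 101.7542257 ] [-0.01652195 -0.62525138 -0.74709186] 21.25683153572699
shift [ 7.46  0.14 -0.22] turn [-0.1  0.  -0. ] cur -32.4 dphi 0.1 q [33. 18. 84. -0. 79. 65.] t 24.5
[258.5 101.4] [260.  118.2]
pot [[251.7, 112.4], [249.3, 123.9], [268.5, 124.2], [270.5, 112.6]]
lid [[270.2, 95.4], [249.4, 95.1], [246.6, 107.5], [268.0, 107.8]]
```

View pics/17.png

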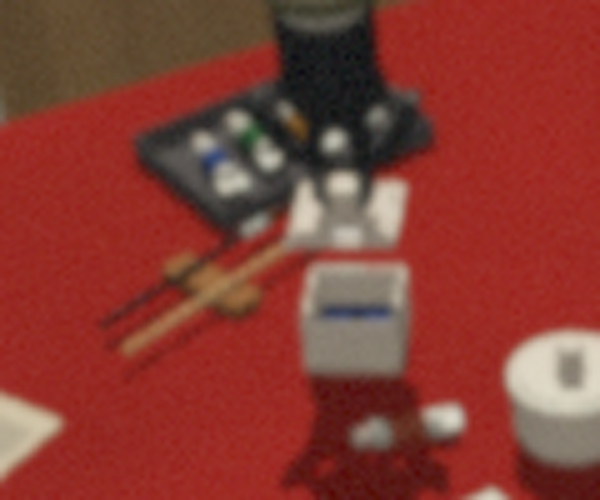

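```bash
python3 -W ignore - <<'E'
from h import *
p,W=sd(4);Z=W[...,2]
for v in range(95,112): print(v,Z[v,246:274:2].astype(int))
E
```

```text
95 [  2   4  21 164 168 154 154 160 167 166   0   0   0   0]
96 [  2  17 127 161 166 156 154 158 165 162 126  63  -2  -2]
97 [ 19  13 127 155 160 156 156 155 160 154 132 131 130  -3]
98 [ 14  12 128 150 156 154 150 151 154 152 134 128 126   1]
99 [  8   4 127 149 149 151 148 148 151 151 130 126 128  -1]
100 [  6   2 129 131 143 142 141 145 151 141 129 128   2  -2]
101 [ -1   1 131 128 142 137 139 139 142 132 130 128  -3   0]
102 [ 15  -1 127 131 132 132 137 135 129 128 131 127   0  -2]
103 [  0   2 128 134 133 133 130 129 130 131 129 125  -1  -5]
104 [  3 127 133 133 131 132 130 130 130 131 130 129   0  -3]
105 [ -1 127 129 132 130 133 128 128 129 130 127 128  -4  -1]
106 [  2 129 130 127 130 127 131 131 132 131 131 130   1  -3]
107 [  1 131 130 127 126 127 129 130 129 131 130 127  -1   0]
108 [  0 128 129 129 126 125 125 131 130 127 125 129  -2  -4]
109 [ 16  13   2   4  -1  -1  -2   0  -4   0  62 121  -1   4]
110 [14 -1  0  1 -5  2 -2  4 -2  0 -1  1 -1  3]
111 [ 3  2 -2  0  1  2  0 -1  0  0  0  1 -2 -1]
```

Call:
servo_tool([
  [[255, 1, 0.1, -0.2, 0, 0, 0], [255, 3, 0.1, -0.2, 0, 0, 0], [255, 5, 0.1, -0.2, 0, 0, 0], [255, 6, 0.1, -0.2, 0, 0, 0], [255, 6.5, 0.1, -0.2, 0, 0, 0], [255, 6.8, 0.1, -0.2, 0, 0, 0], [255, 6.8, 0.1, -0.2, 0, 0, 0], [255, 6.8, 0.1, -0.2, 0, 0, 0]],
])

```text
time: 25.5
tool_pos: [513.1, 392.5, 34.6]
tcp_rot: [64.5, 89.9, 32.2]
ft_force: [0.8, -0.2, -2.4]
finger_gap: 21.1
```

```bash
python3 -W ignore - <<'E'
from h import *
p,d=r.snapshot('side')
s=r.sense();print(s['tool_pos'],s['ft_force'],s['finger_gap'])
cv2.imwrite("pics/18.png",cv2.resize(p[60:160,190:310,::-1],None,fx=5,fy=5,interpolation=cv2.INTER_CUBIC))
go(512.7,391.8,27.2,-32.3)
E
```

```text
[513.12792654 392.52743717  34.70459079] [ 0.04696669  0.68418694 -1.24225459] 21.531523063918325
shift [ 0.75 -0.09  0.  ] turn [-0.   0.  -0.1] cur -32.3 dphi 0.0 q [33. 21. 86. -0. 72. 65.] t 25.55
```

View pics/18.png

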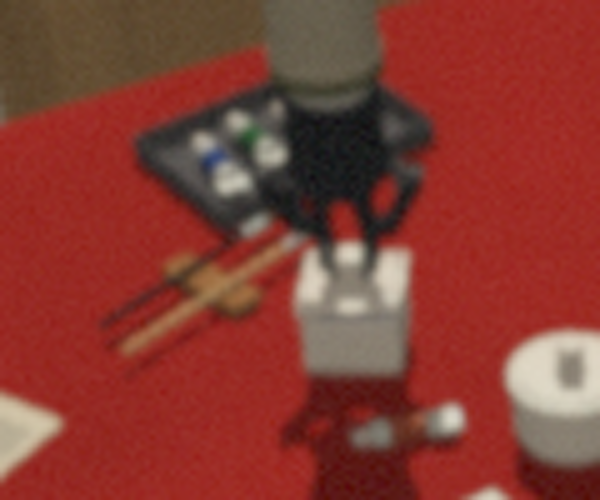

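Call:
servo_tool([
  [[255, 0.1, 0, 0, 0, 0, 0], [255, 0.3, 0, 0, 0, 0, 0], [255, 0.5, 0, 0, 0, 0, 0], [255, 0.6, 0, 0, 0, 0, 0], [255, 0.6, 0, 0, 0, 0, 0]],
])

```text
time: 26.05
tool_pos: [512.3, 392.1, 27.4]
tcp_rot: [-125.1, 90.0, -157.4]
ft_force: [0.7, 0.3, -1.9]
finger_gap: 21.1
```

Call:
servo_tool([
  [[255, 0.1, 0, 0, 0, 0, 0], [255, 0.1, 0, 0, 0, 0, 0]],
])

```text
time: 26.25
tool_pos: [512.6, 392.2, 27.2]
tcp_rot: [62.2, 90.0, 29.9]
ft_force: [-1.9, -2.3, 4.3]
finger_gap: 21.7
```

Contact felt at the expected height; release and go for the oblong lid.

Call:
servo_tool([
  [[210, 0, 0, 0, 0, 0, 0], [180, 0, 0, 0, 0, 0, 0], [130, 0, 0, 0, 0, 0, 0], [100, 0, 0, 0, 0, 0, 0], [100, -1, 0, 0, 0, 0, 0], [100, -4, 0, 0, 0, 0, 0], [100, -8, 0, 0, 0, 0, 0], [100, -8, 0, 0, 0, 0, 0]],
])

```text
time: 27.05
tool_pos: [516.3, 394.7, 114.9]
tcp_rot: [65.4, 89.3, 33.0]
ft_force: [1.2, 0.2, 1.8]
finger_gap: 51.9
```

```bash
python3 -W ignore - <<'E'
from h import *
p,d=r.snapshot('side')
s=r.sense();print(s['tool_pos'],s['ft_force'],s['finger_gap'])
cv2.imwrite("pics/19.png",cv2.resize(p[60:160,190:310,::-1],None,fx=5,fy=5,interpolation=cv2.INTER_CUBIC))
go(464,125.9,50,-82)
z=np.load('pics/top0.npz');H=cv2.medianBlur(world('top',z['d'])[...,2].astype(np.float32),3)
P=measure(H,241,222,13);w,v=np.linalg.eigh(np.cov(P.T));print('PCA ang lid',np.degrees(np.arctan2(v[1,1],v[0,1])))
P=measure(H,416,203,45);w,v=np.linalg.eigh(np.cov(P.T));print('PCA ang pot',np.degrees(np.arctan2(v[1,1],v[0,1])))
E
```

```text
[515.23425532 393.93651927 112.02766513] [ 0.07210212 -0.32097818  0.07752933] 52.182335198865836
shift [  6.04 -25.44   9.98] turn [49.7 -0.  -0.5] cur -32.3 dphi -49.7 q [33. 17. 83.  0. 79. 65.] t 27.1
PCA ang lid -171.75714773168426
PCA ang pot 163.38520443895527
```

View pics/19.png

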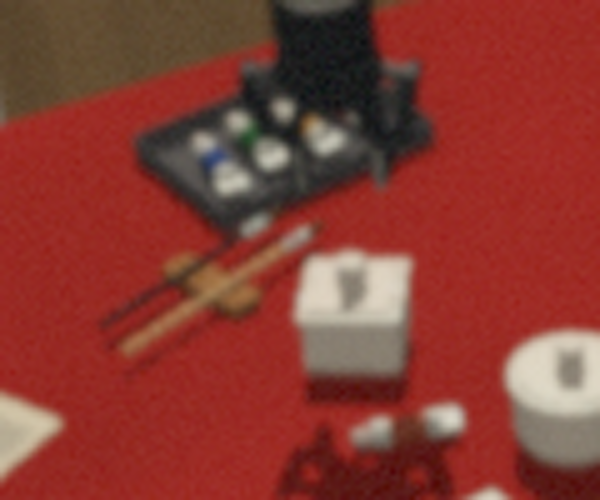

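Call:
servo_tool([
  [[100, 0, -3, 1.2, 7, 0, 0], [100, 0, -7, 2.8, 15, 0, 0], [100, 0, -11, 4.4, 23, 0, 0], [100, 0, -15, 6, 31, 0, 0], [100, 1, -19, 7.5, 39, 0, 0], [100, 3, -23, 9, 47, 0, 0], [100, 5, -25.4, 10, 49.7, 0, 0], [100, 6, -25.4, 10, 49.7, 0, 0]],
])

```text
time: 27.9
tool_pos: [458.8, 120.9, 44.1]
tcp_rot: [-76.4, 89.8, -158.7]
ft_force: [-0.7, 0.2, 0.0]
finger_gap: 51.9
```

Call:
servo_tool([
  [[100, 0, 0, 0, 0, 0, 0], [100, 0, 0, 0, 0, 0, 0]],
])

```text
time: 28.1
tool_pos: [461.3, 124.7, 46.9]
tcp_rot: [178.1, 90.0, 96.2]
ft_force: [0.4, 0.1, 0.6]
finger_gap: 52.0
```

```bash
python3 -W ignore - <<'E'
from h import *
p,d=r.snapshot('side')
s=r.sense();print(s['tool_pos'],s['ft_force'],s['finger_gap'])
cv2.imwrite("pics/20.png",cv2.resize(p[110:210,220:340,::-1],None,fx=5,fy=5,interpolation=cv2.INTER_CUBIC))
go(464,125.9,-17,-82)
t=s['tool_pos'];print(proj('side',[t[0],t[1],t[2]+41]),proj('side',[464,125.9,39]))
E
```

```text
[461.77847025 124.98462508  47.36013433] [0.51733996 0.620609   0.36280124] 51.22001022441211
shift [ 6.44  0.23 -0.06] turn [ 0.1 -0.  -0.1] cur -81.9 dphi -0.1 q [  9.  -4. 113.   0.  71.  91.] t 28.15
[278.6 152.8] [279.9 162.7]
```

View pics/20.png

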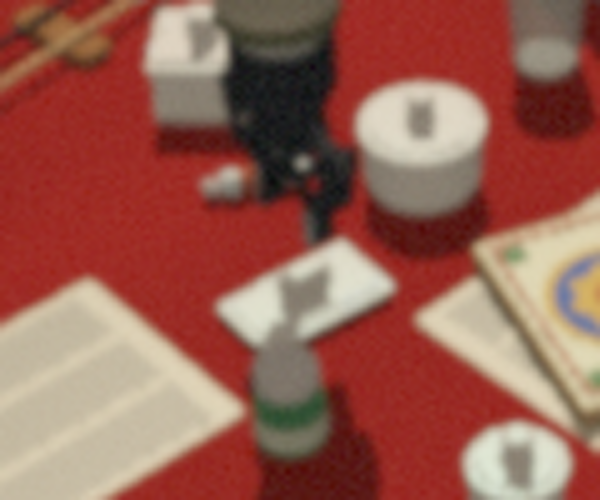

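Call:
servo_tool([
  [[100, 2, 0.1, 0, 0, 0, 0], [100, 4, 0.2, 0, 0, 0, 0], [100, 5.6, 0.2, 0, 0, 0, 0], [100, 6.3, 0.2, 0, 0, 0, 0], [100, 6.3, 0.2, 0, 0, 0, 0], [255, 6.3, 0.2, 0, 0, 0, 0], [255, 6.3, 0.2, 0, 0, 0, 0], [255, 6.3, 0.2, 0, 0, 0, 0]],
])

```text
time: 28.95
tool_pos: [464.3, 124.6, -15.0]
tcp_rot: [93.2, 89.9, 11.2]
ft_force: [0.5, 0.5, 0.5]
finger_gap: 15.3
```

Call:
servo_tool([
  [[255, 0, 0, 0, 0, 0, 0], [255, 0, 0, 0, 0, 0, 0]],
])

```text
time: 29.15
tool_pos: [464.3, 124.6, -15.1]
tcp_rot: [95.9, 89.9, 13.9]
ft_force: [-1.1, 1.9, 6.6]
finger_gap: 14.9
```

Call:
servo_tool([
  [[255, -0.5, 0, 0, 0, 0, 0], [255, -1.5, 0, 0, 0, 0, 0], [255, -3, 0, 0, 0, 0, 0], [255, -6, 0, 0, 0, 0, 0], [255, -9, 0, 0, 0, 0, 0], [255, -12, 0, 0, 0, 0, 0], [255, -12, 0, 0, 0, 0, 0], [255, -12, 0, 0, 0, 0, 0]],
])

```text
time: 29.95
tool_pos: [463.6, 124.3, 104.5]
tcp_rot: [90.2, 89.9, 8.2]
ft_force: [0.0, 0.1, -2.3]
finger_gap: 15.1
```

```bash
python3 -W ignore - <<'E'
from h import *
p,d=r.snapshot('side')
s=r.sense();print(s['tool_pos'],s['ft_force'],s['finger_gap'])
cv2.imwrite("pics/21.png",cv2.resize(p[110:210,220:340,::-1],None,fx=5,fy=5,interpolation=cv2.INTER_CUBIC))
go(518.2,-384.4,102,73.6)
E
```

```text
[462.52808795 124.1716736  103.11507365] [-0.4601048  -0.11952317 -2.14703669] 15.217813752861604
shift [ 0.11 -1.53 51.14] turn [24.4  0.   0. ] cur -82.0 dphi -24.4 q [  9.  -8. 110.  -0.  77.  91.] t 30.0
```

View pics/21.png

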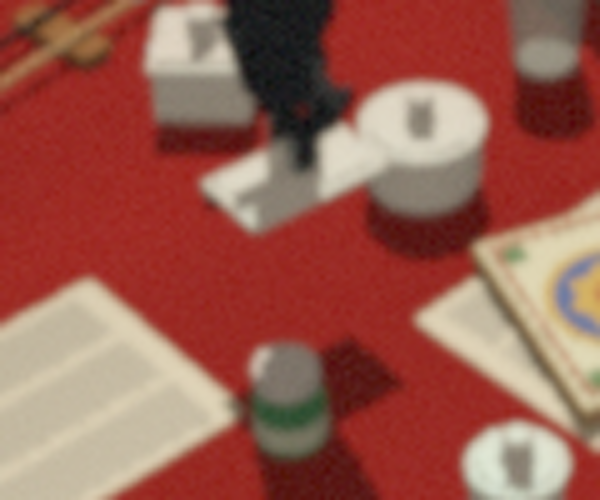

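Call:
servo_tool([
  [[255, 0, 0, 1.5, 0, 0, 0], [255, 0, -0.1, 4.5, 0, 0, 0], [255, 0, -0.2, 8, 0, 0, 0], [255, 0, -0.3, 11.5, 0, 0, 0], [255, 0, -0.4, 15, 0, 0, 0], [255, 0, -0.6, 18.8, 0, 0, 0], [255, 0, -0.7, 22.5, 0, 0, 0], [255, 0, -0.8, 26, 0, 0, 0]],
])

```text
time: 30.8
tool_pos: [489.6, -135.5, 101.5]
tcp_rot: [-118.7, 89.8, 159.2]
ft_force: [1.0, 0.6, -1.9]
finger_gap: 15.3
```

Call:
servo_tool([
  [[255, 0, -0.1, 3.5, 4, 0, 0], [255, 0, -0.2, 7, 8, 0, 0], [255, 0, -0.3, 10.5, 12, 0, 0], [255, 0, -0.4, 14, 16, 0, 0], [255, 0, -0.5, 17.5, 20, 0, 0], [255, 0, -0.6, 21, 23, 0, 0], [255, 0, -0.7, 24, 24.4, 0, 0], [255, 0, -0.7, 25.1, 24.4, 0, 0]],
])

```text
time: 31.6
tool_pos: [517.4, -385.8, 100.9]
tcp_rot: [-103.5, 89.8, 149.9]
ft_force: [-0.3, 0.6, -2.7]
finger_gap: 15.0
```

Call:
servo_tool([
  [[255, 0, 0, 0, 0, 0, 0], [255, 0, 0, 0, 0, 0, 0], [255, 0, 0, 0, 0, 0, 0]],
])

```text
time: 31.9
tool_pos: [518.9, -382.2, 102.9]
tcp_rot: [-127.0, 89.9, 126.6]
ft_force: [0.3, 0.1, -2.1]
finger_gap: 14.8
```

```bash
python3 -W ignore - <<'E'
from h import *
p,W=sd(3)
s=r.sense();print(s['tool_pos'],s['ft_force'],s['finger_gap'])
cv2.imwrite("pics/22.png",cv2.resize(p[190:290,320:440,::-1],None,fx=5,fy=5,interpolation=cv2.INTER_CUBIC))
go(518.2,-384.4,23.9,73.7)
t=s['tool_pos']
def cor(c,a,hx,hy,z):
    a=np.radians(a);e=np.array([np.cos(a),np.sin(a)]);f=np.array([-e[1],e[0]])
    return [((proj('side',[*(np.array(c[:2])+sx*hx*e+sy*hy*f),z])-[320,190])*5).round().tolist() for sx,sy in((1,1),(1,-1),(-1,-1),(-1,1))]
print('pot',cor((518.2,-384.4),-16.4,55,31,45)); print('lid',cor(t,-16.4,58,34,t[2]+28))
E
```

```text
[ 519.20560458 -382.82173896  103.69911857] [ 0.35304905  0.27284207 -1.9564316 ] 15.28628920523621
shift [ 7.98 -0.05  0.18] turn [-0.1 -0.   0. ] cur -106.4 dphi 0.1 q [-41.  18.  83.   0.  79.  65.] t 32.05
pot [[326.0, 245.0], [359.0, 322.0], [187.0, 358.0], [158.0, 280.0]]
lid [[341.0, 147.0], [379.0, 230.0], [190.0, 269.0], [157.0, 183.0]]
```

View pics/22.png

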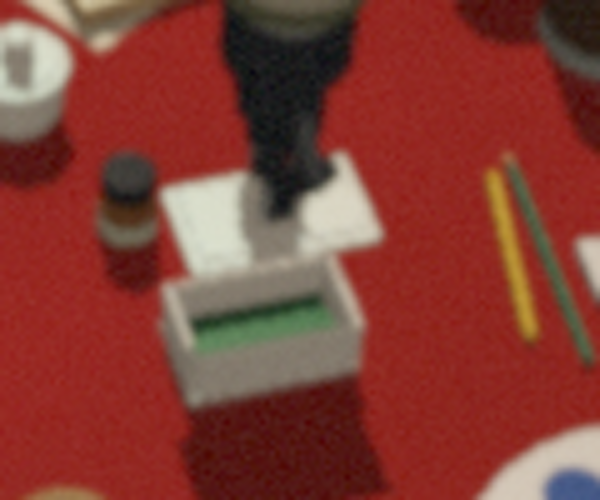

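Call:
servo_tool([
  [[255, 1, 0, 0.2, 0, 0, 0], [255, 3, 0, 0.2, 0, 0, 0], [255, 5, 0, 0.2, 0, 0, 0], [255, 6, 0, 0.2, 0, 0, 0], [255, 6.8, 0, 0.2, 0, 0, 0], [255, 7.2, 0, 0.2, 0, 0, 0], [255, 7.2, 0, 0.2, 0, 0, 0], [255, 7.2, 0, 0.2, 0, 0, 0]],
])

```text
time: 32.85
tool_pos: [518.9, -386.2, 32.5]
tcp_rot: [64.4, 89.9, -42.1]
ft_force: [0.8, -0.7, -2.2]
finger_gap: 15.1
```

```bash
python3 -W ignore - <<'E'
from h import *
p,d=r.snapshot('side')
s=r.sense();print(s['tool_pos'],s['ft_force'],s['finger_gap'])
cv2.imwrite("pics/23.png",cv2.resize(p[190:290,320:440,::-1],None,fx=5,fy=5,interpolation=cv2.INTER_CUBIC))
go(518.2,-384.4,23.9,73.7)
E
```

```text
[ 519.05708044 -386.34185885   32.68366567] [-0.36751289  0.40346589 -1.64977218] 15.218988834275661
shift [ 0.88 -0.14 -0.16] turn [-0.1  0.  -0.1] cur -106.4 dphi 0.1 q [-41.  22.  86.  -0.  72.  65.] t 32.9
```

View pics/23.png

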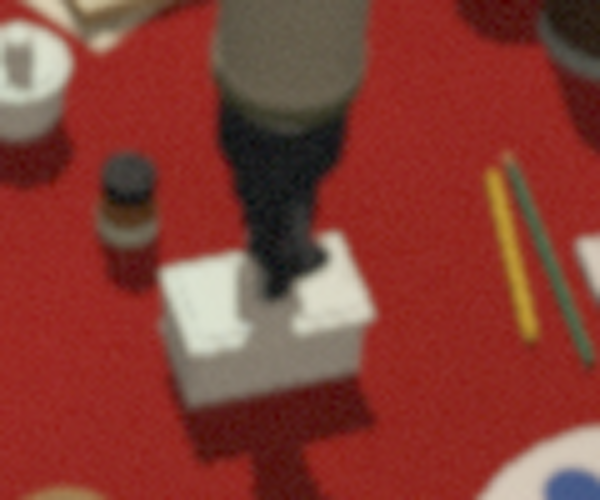

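Call:
servo_tool([
  [[255, 0.2, -0.2, -0.1, 0, 0, 0], [255, 0.4, -0.2, -0.1, 0, 0, 0], [255, 0.6, -0.2, -0.1, 0, 0, 0], [255, 0.7, -0.2, -0.1, 0, 0, 0], [255, 0.7, -0.2, -0.1, 0, 0, 0]],
])

```text
time: 33.4
tool_pos: [516.6, -384.1, 24.3]
tcp_rot: [-112.0, 90.0, 141.5]
ft_force: [0.6, -0.0, -1.6]
finger_gap: 15.0
```

Call:
servo_tool([
  [[255, 0.1, 0, 0, 0, 0, 0], [255, 0.1, 0, 0, 0, 0, 0]],
])

```text
time: 33.6
tool_pos: [517.0, -384.4, 24.0]
tcp_rot: [66.4, 90.0, -40.0]
ft_force: [-0.6, 1.1, 1.6]
finger_gap: 15.2
```

Call:
servo_tool([
  [[210, 0, 0, 0, 0, 0, 0], [180, 0, 0, 0, 0, 0, 0], [130, 0, 0, 0, 0, 0, 0], [100, 0, 0, 0, 0, 0, 0], [100, -1, 0, 0, 0, 0, 0], [100, -4, 0, 0, 0, 0, 0], [100, -8, 0, 0, 0, 0, 0], [100, -12, 0, 0, 0, 0, 0]],
])

```text
time: 34.4
tool_pos: [516.5, -384.0, 145.2]
tcp_rot: [-115.8, 90.0, 137.7]
ft_force: [0.5, -0.2, 0.3]
finger_gap: 52.0
```

```bash
python3 -W ignore - <<'E'
from h import *
p,d=r.snapshot('side')
s=r.sense();print(s['tool_pos'],s['ft_force'],s['finger_gap'])
cv2.imwrite("pics/24.png",cv2.resize(p[190:290,320:440,::-1],None,fx=5,fy=5,interpolation=cv2.INTER_CUBIC))
go(300,-560,200)
E
```

```text
[ 519.74825173 -386.8178703   154.72965816] [ 1.92545577 -1.97573269  6.48903443] 51.72978742880742
shift [ -4.58 -16.13  22.85] turn [ 0.   0.3 -0.6] cur -106.4 dphi 0.0 q [-41.  15.  81.   0.  83.  65.] t 34.45
```

View pics/24.png

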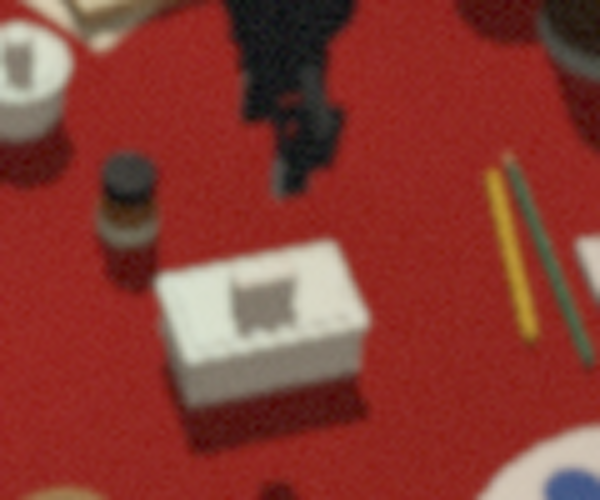

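Seated. Move clear and check from the top.

Call:
servo_tool([
  [[100, -2, -3, 4.2, 0, 0, 0], [100, -4, -6, 8.4, 0, 0, 0], [100, -4.5, -8.5, 12, 0, 0, 0], [100, -4.5, -11, 15.6, 0, 0, 0], [100, -4.5, -13.5, 19.1, 0, 0, 0], [100, -4.5, -16, 22.7, 0, 0, 0], [100, -4.5, -16, 22.7, 0, 0, 0], [100, -4.5, -16, 22.7, 0, 0, 0]],
])

```text
time: 35.25
tool_pos: [298.2, -557.4, 189.0]
tcp_rot: [74.1, 90.0, -32.5]
ft_force: [-0.4, 0.8, -0.8]
finger_gap: 52.1
```

```bash
python3 -W ignore - <<'E'
from h import *
D=[]
for i in range(4):
    p,d=r.snapshot('top');D.append(np.where(d>0,d,np.nan))
W=world('top',np.nan_to_num(np.nanmedian(D,0)));H=cv2.medianBlur(W[...,2].astype(np.float32),3)
cv2.imwrite("pics/25.png",cv2.resize(p[130:290,120:520,::-1],None,fx=2,fy=2,interpolation=cv2.INTER_CUBIC))
ref=dict(pb=(607.3,205.2),ps=(491,-131.7),pq=(512.7,391.8),po=(518.2,-384.4))
for n,(u,v,zz,s) in OBJ.items():
    if n in('jar','panel'):
        P=measure(H,u,v,zz);print(n,P.mean(0).round(1))
    if n in ref:
        zt=zz+7;m=np.zeros_like(H,np.uint8);m[v-30:v+30,u-30:u+30]=(H[v-30:v+30,u-30:u+30]>zz-1)
        N,L,S,C=cv2.connectedComponentsWithStats(m);i=1+S[1:,4].argmax();vv,uu=np.nonzero(L==i)
        P=atz('top',uu,vv,zt)[:,:2];rc=cv2.minAreaRect(P.astype(np.float32))
        k=(L==i)&(H>zt+15);kv,ku=np.nonzero(k);K=atz('top',ku,kv,zt+26)[:,:2].mean(0)
        f=(L==i)&~cv2.dilate(k.astype(np.uint8),np.ones((5,5))).astype(bool)&cv2.erode((L==i).astype(np.uint8),np.ones((3,3))).astype(bool)
        q=W[f];A=np.c_[q[:,:2]-q[:,:2].mean(0),np.ones(len(q))];co=np.linalg.lstsq(A,q[:,2],rcond=None)[0]
        print(n,'lid cent',P.mean(0).round(1),'rect',np.round(rc[0],1),np.round(rc[1],1),round(rc[2],1),'knob',K.round(1),'pot',ref[n],'flange z',co[2].round(1),'exp',zt,'tilt',co[:2].round(3))
s=r.sense();print(s['tool_pos'],s['time'],s['qd'].round(2))
E
```

```text
pb lid cent [607.3 204.5] rect [607.9 204.6] [96.1 94.4] 45.3 knob [606.5 203.8] pot (607.3, 205.2) flange z 62.1 exp 62 tilt [0.003 0.001]
pq lid cent [512.9 391.8] rect [512.8 391.6] [81.3 81.9] 57.7 knob [512.8 390.8] pot (512.7, 391.8) flange z 57.1 exp 57 tilt [0.002 0.001]
ps lid cent [ 491.7 -133.5] rect [ 490.6 -133.8] [65.9 65.9] 89.9 knob [ 491.7 -133.4] pot (491, -131.7) flange z 51.5 exp 52 tilt [-0.003  0.008]
po lid cent [ 516.8 -384.3] rect [ 517.  -384.4] [ 67.7 115.7] 73.8 knob [ 516.9 -383.8] pot (518.2, -384.4) flange z 51.5 exp 52 tilt [-0.002  0.006]
jar [394.3  13.2]
panel [655.4  -2.1]
[ 300.34814482 -555.99039139  188.82000719] 35.45 [ 0.26 -0.01 -0.01 -0.19  0.01 -0.03]
```

View pics/25.png

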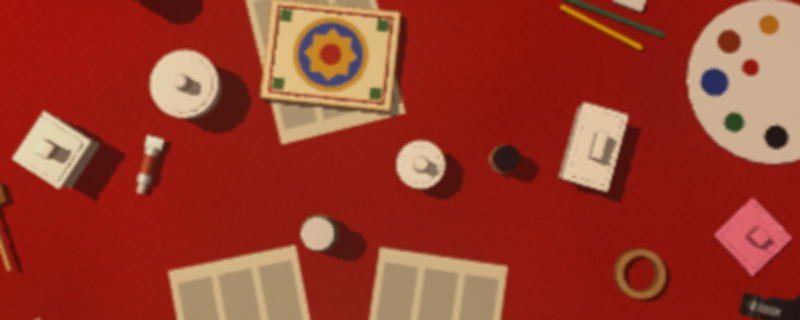

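All four lids sit level within about 2 mm of their pots, and the jar and panel have not moved. I'm handing in.

```bash
python3 -c "
from bench import r
print(r.hand_in())"
```

```text
the job is handed in; nothing more can be done
None
```

All four lids are on their own pots, knob up. I handed the job in at about 35 s of the 112 s allowed; no verdict is reported.

**Last checks (top camera, with the arm clear):**

| Lid | Offset from the pot's start position | Flange top, measured / expected |
|---|---|---|
| Big round | about 1 mm | 62.1 / 62 mm |
| Small round | about 2 mm | 51.5 / 52 mm |
| Square | under 1 mm | 57.1 / 57 mm |
| Oblong | about 1.5 mm | 51.5 / 52 mm |

- **Level:** every lid is tilted less than 0.01 rad.
- **Squared up:** the square and oblong lids are within about 0.5° of the pot angles.
- **Panel and jar:** both are where they were, to within 0.5 mm. The pink look-alike was left alone.
- **Not checked:** the lids hide the rims, so I compared lid positions with where the pots stood at the start.

**What disagreed:** the fingertips looked about 30–40 mm higher in the side camera than the reported TCP height. Because of this, my first grasp shut above the big lid's knob without moving the lid. After that I set grasp heights from the camera. I set each lid down using its own grasp height plus the seated height given, and contact came within about 1 mm of that. Contact forces at set-down stayed under 10 N.

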